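# Make up a finishing kit and mark it ready

## Task

Make up the carver's finishing kit in the plywood tray: take out the thin lime slab, which does not belong to it, and lay it flat on the table, and see that the tray holds exactly one sanding block, one leather strop, one wedge and one thick lime block, each lying flat in a compartment. Leave the kit pieces that are already in the tray, fetch from the table only the kinds that are missing, and leave the duplicates on the table well away from the tray. Only when the kit is complete, hang the folded aluminium saddle astride the bar of the rail, upright, near the middle and with its ridge along the bar, to mark the kit ready.

Things in the scene. Friction and masses are not known exactly. Their poses are not given: they have to be found in the camera images.
- block_1: The sanding block: a bar wrapped in dull silver tape, 57 mm wide (its x) x 118 mm long (its y) x 41 mm high, 0.55 kg. At the start it lies flat in a compartment of the tray, or is absent (None). Origin at the centre of its underside, z up, long side along the tray's x.
- block_2: Same kind as block_1, always present, on the table at the start: sanding block: a bar wrapped in dull silver tape, 57 mm wide (its x) x 118 mm long (its y) x 41 mm high, 0.55 kg. Origin at the centre of its underside, z up; grasp it across its width, along its x.
- strop_1: The leather strop on a wooden back: a flat brown bar, 46 mm wide (its x) x 132 mm long (its y) x 20 mm high. At the start it lies flat in a compartment of the tray, or is absent (None). Origin at the centre of its underside, z up, long side along the tray's x.
- strop_2: Same kind as strop_1, always present, on the table at the start: leather strop on a wooden back: a flat brown bar, 46 mm wide (its x) x 132 mm long (its y) x 20 mm high. Origin at the centre of its underside, z up; grasp it across its width, along its x.
- wedge_1: The brown hardwood wedge: 48 mm wide (its x, upright parallel sides) x 110 mm long (its y), 22 mm high at the thick end and running down to a thin end, so about 12 mm high at the middle. At the start it lies flat in a compartment of the tray, or is absent (None). Origin at the centre of its underside, z up, long side along the tray's x.
- wedge_2: Same kind as wedge_1, always present, on the table at the start: brown hardwood wedge: 48 mm wide (its x, upright parallel sides) x 110 mm long (its y), 22 mm high at the thick end and running down to a thin end, so about 12 mm high at the middle. Origin at the centre of its underside, z up; grasp it across its width, along its x.
- lime_2: On the table at the start: planed block of pale lime wood: 38 mm wide (its x) x 62 mm long (its y) x 36 mm high. Origin at the centre of its underside, z up; grasp it across its width, along its x.
- slab: Thin slab of pale lime wood, 45 mm wide (its x) x 60 mm long (its y) x 16 mm high, less than half as high as the lime block. No part of the kit; always lies flat in a compartment of the tray at the start. Origin at the centre of its underside, z up; grasp it across its width, along its x.
- kit_tray: Fixed plywood tray, outside 305 mm (its x) x 215 mm (its y) x 18 mm high; walls, dividers and floor 5 mm thick (walls 13 mm above the floor). A divider each way makes four equal compartments, 145 x 100 mm, centred at x = +-75 mm, y = +-52.5 mm in its frame. Origin at the centre of its underside, z up. Pieces fit with their long side along the tray's x.
- tag_rail: Fixed wooden rail behind the work: a round horizontal bar of radius 8 mm and length 180 mm along its y, its axis 120 mm above the table, on a round post at each end with round feet. Origin on the table below the bar's middle; its y lies along the bar.
- tag_rail_mid (a point): Middle of the rail's bar, on the bar's axis, 120 mm above the table; y along the bar.
- saddle: Loose saddle of 4 mm aluminium sheet: a roof (40 degree slopes) on two upright legs, ends open; 0.14 kg. 50 mm wide over the legs (its x), 42 inside, 85 long (its y, the ridge), 63 high, legs 43. Stands on its legs at the start. Origin at the centre of its underside, z up. Grasp across the legs, 30 mm up. Hung, its roof rests on the bar, origin about 48 mm below the bar's axis.
- saddle_crown (a point): Point just under the inside of the saddle's ridge, 59 mm above its origin; about 10 mm above the bar's axis when hung.

How it is judged:
By the outcome, as a careful person would: the job done as asked, in the order asked, and still so for the second after the job is handed in, with the robot touching nothing.
Of block_1, strop_1, wedge_1 only 1 to 2 are there at a start; the rules pass over those that are not, and their reading is None.
At some moment in a run one of block_2, strop_2, wedge_2, lime_2 may be knocked a few centimetres aside while the robot is not near it.
Once in a run the grip may slacken for a moment while it holds something.
It also fails if it takes over 210 s, if anything falls off the work surface, if the arm or the gripper's body presses on something with over 40 N, if the wrist force passes 120 N, or if a joint passes its speed limit or range.

## Robot

A 7-joint arm with a two-finger parallel gripper is mounted at the origin on a cart in front of the work surface, level with it; the furniture and walls round the work are solid. World frame = base frame: x ahead of the robot, y to its left, z up, the work surface at z = 0. Lengths are in m, angles in rad, forces in N, time in s.
With the tool pointing down it reaches from about 0.425 to 0.925 m from the base axis. Payload 6.8 kg.
Tool frame: the origin (TCP) lies midway between the tips of the shut fingers; the grasp point (between the pads) lies 19 mm behind it (bot.grip_point_offset is the z of the grasp point in the tool frame, in m); z points along the fingers, y is the direction in which the jaws open and shut (so a half turn about z gives the same grasp; the last joint's range is limited). The gripper opens to 85 mm and grips with 20 to 120 N. Pads are 22 mm wide; open, the fingers measure 114 mm over their backs; the gripper's body (76 mm by 85 mm) begins 54 mm behind the grasp point. The pads swing forward as they close: fully open they stand 13 mm farther back than shut.
Start: joints at [-1.239, 0.477, 0.022, 1.555, -0.011, 1.109, -0.083], TCP at [0.287, 0.611, 0.231] pointing down, gripper open.
Joint ranges: [-2.96, 2.96], [-0.34, 2.1], [-1.41, 1.46], [0.24, 2.44], [-1.37, 4.51], [0.17, 1.92], [-2.96, 2.96]. Speed limits (rad/s): [2.39, 2.39, 3.14, 3.14, 3.14, 3.14, 3.14].

## Interface

Orientations are given as a unit quaternion [w, x, y, z].
In Python, from plant import bot, optics gives the robot as it stands.
- The arm moves only by the tool step_arm, never from a script. Its argument "series" is a list of rows, each a list of 7 numbers: the gripper's target within -1 to 1 (fully open at 1, half-way at 0, shut at -1), then the shift along the world's x, y, z in m, then the turn, a rotation vector about the world's x, y, z in rad. In form: [[claw, x, y, z, wx, wy, wz], ...]. A call has 1 to 5 rows; each row is the pose to reach, as a shift and turn from the pose commanded when the call began; what a row does not reach only later rows make up. A row lasts 1/12 s, in which the tool goes at most 41.7 mm and 7.16 degrees, less where a joint would pass 70% of its speed; a pose out of reach is approached as far as the arm can. A call with a gripper value outside its range is refused whole. The fingers move at their own pace and stop on an object; "squeeze" is the grip in N (left out, the last holds). Time passes only in rows, so rows that repeat a pose let the fingers close. It gives the time, the measured TCP pose, the force and the opening at its end, in the units of the state.
- bot.state(): the state, without advancing time (a new reading comes with each control period).
- optics.camera(name): name is "side" or "top"; returns (picture, depth): 480x640x3 uint8, red, green, blue; 480x640 float32, m along the optical axis (not along the pixel's ray), 0 where there is no reading.
- optics.camera_info(name): a dict with "fx", "fy", "cx", "cy" (pixels), "world_to_cam" (4x4, takes a point from world to camera coordinates). Camera axes: x right, y up, looking along -z (the intrinsics and any distortion apply to the point x, -y, -z); pixel columns grow to the right and rows downward; lengths in m; the calibration is good to about 2 mm. A picture is of the moment at which its call begins. camera_info takes no time and is no camera call.
- bot.close_job(): hands the job in, once; it reports no verdict.
The state is a dict: "t": time; "joints": joint angles; "joint_vel": joint speeds; "effort": joint torques, N m; "eef_pos": TCP position; "eef_rot": TCP orientation; "ft_force": force on the tool from outside, world axes, zero at the start; "moment": the same for the moment, N m; "opening": finger opening in m.
Only numpy, scipy, OpenCV 4.12 (cv2) and the standard library are available. Lean on these libraries where they do the work, as an engineer would, in place of code of your own. Each camera call takes 0.05 s, during which the arm holds its last target. There are 200 camera calls.

## Working session

There is one attempt and no reset: what is moved stays moved. The work goes in short steps, Python scripts to look and compute and a tool call to move; the robot and the scene stay as the last step left them, time stands still between calls to the robot, and variables do not carry over. Pictures are saved under pics/ and viewed, about 12 in all and at most 16, crops included, and the job is handed in when it is done.

Besides the shell and the picture viewer there is one more tool, called after "Request:" by a JSON object that holds its "api" and its "payload", one argument or row to a line. step_arm: Moves the arm, as the interface text tells. Its arguments: {"type":"object","properties":{"series":{"type":"array"},"squeeze":{"type":"number"}},"required":["series"]}

```bash
ls; mkdir -p pics
cat > h.py <<'E'
import numpy as np, cv2
from plant import bot, optics
def snap(n,save=None):
    p,d=optics.camera(n)
    if save: cv2.imwrite('pics/'+save,p[:,:,::-1])
    return p,d
def cloud(n,d):
    i=optics.camera_info(n); v,u=np.mgrid[:480,:640]
    c=np.stack([(u-i['cx'])/i['fx']*d,-(v-i['cy'])/i['fy']*d,-d,np.ones_like(d)],-1)
    return (c@np.linalg.inv(np.array(i['world_to_cam'])).T)[...,:3]
E
python3 - <<'E'
from h import *
s=bot.state(); print(s)
for n in('top','side'):
    p,d=snap(n,n+'0.png'); print({k:v for k,v in optics.camera_info(n).items()}); 
    np.save(n+'0.npy',d)
E
```

```text
pics
{'t': 0.0, 'joints': array([-1.23909506,  0.47781   ,  0.02233721,  1.55647875, -0.01150398,
        1.10928416, -0.08311488]), 'joint_vel': array([ 2.16201472e-05, -2.55476558e-03, -2.32557932e-03,  1.30201552e-03,
        7.28825764e-04, -3.76138921e-04, -2.16767710e-04]), 'effort': array([ 1.06951550e-04, -5.96452081e+01,  1.60866939e+00, -2.81188399e+01,
        1.26168964e-02,  9.43697611e-03, -1.23814524e-05]), 'eef_pos': array([0.28714304, 0.61021308, 0.2303075 ]), 'eef_rot': array([-1.36231450e-04,  2.18129189e-01,  9.75919464e-01, -9.15994706e-04]), 'ft_force': array([-0.6251831 ,  0.03192689, -0.58837969]), 'moment': array([-0.01381531, -0.00279674, -0.03399582]), 'opening': 0.08544504416839621}
{'fx': 511.82407598818344, 'fy': 511.82407598818344, 'cx': 320.81731350581583, 'cy': 236.04264275609825, 'world_to_cam': array([[ 0.02450336, -0.99969752, -0.00210938,  0.02246546],
       [ 0.98810369,  0.02389863,  0.15192085, -0.59316774],
       [-0.15182448, -0.00580686,  0.98839041, -1.131581  ],
       [ 0.        ,  0.        ,  0.        ,  1.        ]])}
{'fx': 562.8694455286696, 'fy': 562.8694455286696, 'cx': 321.6598179679624, 'cy': 237.50521322973614, 'world_to_cam': array([[ 0.96647724, -0.25617458,  0.01721416, -0.56363698],
       [ 0.10927845,  0.47109466,  0.87528741, -0.14421035],
       [-0.23233588, -0.84406422,  0.48329663, -1.32663095],
       [ 0.        ,  0.        ,  0.        ,  1.        ]])}
```

View pics/top0.png

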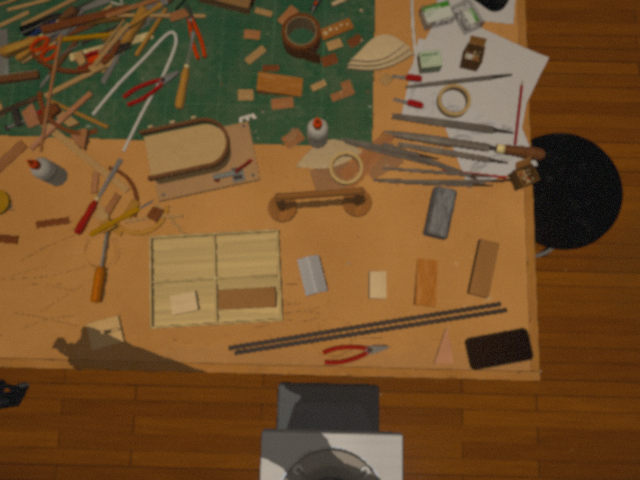

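View pics/side0.png

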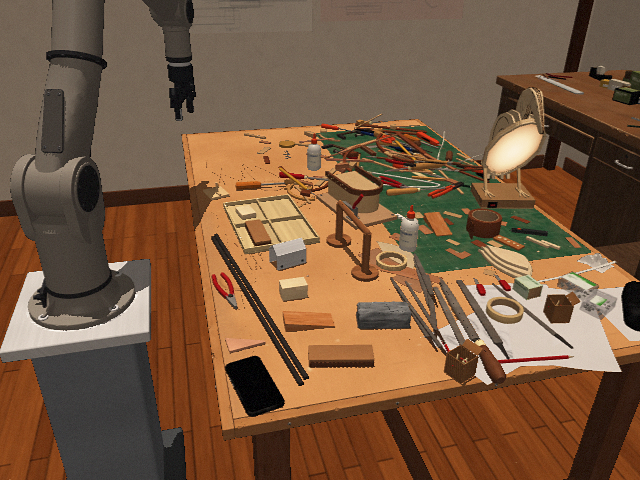

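The tray at px (215,278) holds the slab (184,301) and one brown bar (247,298). On the table are the saddle (313,274), lime (377,284), wedge (426,282), strop (483,268) and silver block (439,213). The rail is at (320,200). Next I'll measure them with depth.

```bash
cat >> h.py <<'E'
def top_objs(p,d,roi=(0.3,0.78,-0.5,0.4),hmin=0.008):
    P=cloud('top',d); x,y,z=P[...,0],P[...,1],P[...,2]
    m=((d>0)&(x>roi[0])&(x<roi[1])&(y>roi[2])&(y<roi[3])&(z>hmin)&(z<0.16)).astype(np.uint8)
    n,l,st,_=cv2.connectedComponentsWithStats(m,connectivity=4)
    for k in range(1,n):
        if st[k,4]<120: continue
        q=l==k; pts=P[q]; h=np.percentile(pts[:,2],90)
        r=cv2.minAreaRect(pts[:,:2].astype(np.float32))
        pu=np.argwhere(q).mean(0)[::-1]
        print(pu.round(),'c',np.round(r[0],4),'size',np.round(r[1],3),'ang',round(r[2],1),'h10/50/90',np.percentile(pts[:,2],[10,50,90]).round(3),'rgb',p[q].mean(0).round())
E
python3 - <<'E'
from h import *
p=cv2.imread('pics/top0.png')[:,:,::-1]; d=np.load('top0.npy')
top_objs(p,d)
P=cloud('top',d)
for u,v in [(360,250),(400,320),(200,250),(250,260),(330,290)]: print(u,v,P[v,u].round(4))
print('in tray'); top_objs(p,d,(0.4,0.6,0.06,0.36),0.0195)
E
```

```text
[205. 171.] c [0.7307 0.2945] size [0.099 0.211] ang 0.1 h10/50/90 [0.01  0.04  0.088] rgb [126.  94.  60.]
[345. 175.] c [ 0.7513 -0.0183] size [0.057 0.08 ] ang 0.2 h10/50/90 [0.012 0.017 0.02 ] rgb [148. 114.  68.]
[523. 174.] c [ 0.7552 -0.4374] size [0.057 0.048] ang 22.7 h10/50/90 [0.015 0.035 0.051] rgb [82. 57. 32.]
[455. 173.] c [ 0.7635 -0.2886] size [0.157 0.024] ang 85.7 h10/50/90 [0.009 0.012 0.017] rgb [100.  79.  61.]
[443. 182.] c [ 0.7343 -0.251 ] size [0.015 0.216] ang 1.3 h10/50/90 [0.009 0.011 0.014] rgb [94. 77. 61.]
[320. 200.] c [0.6751 0.0439] size [0.068 0.244] ang 6.8 h10/50/90 [0.009 0.119 0.127] rgb [110.  70.  33.]
[440. 213.] c [ 0.6588 -0.2425] size [0.057 0.117] ang 76.9 h10/50/90 [0.025 0.037 0.041] rgb [93. 84. 74.]
[229. 278.] c [0.4934 0.2689] size [0.215 0.277] ang 4.7 h10/50/90 [0.011 0.015 0.019] rgb [148. 119.  73.]
[483. 268.] c [ 0.5303 -0.3442] size [0.048 0.132] ang 77.0 h10/50/90 [0.015 0.018 0.021] rgb [126.  84.  42.]
[311. 275.] c [0.5026 0.0559] size [0.085 0.051] ang 15.1 h10/50/90 [0.043 0.052 0.06 ] rgb [139. 127. 114.]
[425. 291.] 
[... 224 characters left out ...]
0.4474 0.2052] size [0.048 0.132] ang 3.4 h10/50/90 [0.02  0.023 0.026] rgb [131.  90.  47.]
[183. 303.] c [0.4336 0.3529] size [0.049 0.067] ang 14.1 h10/50/90 [0.016 0.019 0.023] rgb [176. 145.  99.]
[365. 350.] c [ 0.3319 -0.0684] size [0.031 0.092] ang 1.5 h10/50/90 [0.008 0.011 0.013] rgb [119.  63.  45.]
360 250 [ 0.5685 -0.0571 -0.0035]
400 320 [ 0.4061 -0.151   0.0074]
200 250 [0.5582 0.3226 0.0051]
250 260 [0.5374 0.2031 0.0042]
330 290 [ 0.4718  0.0124 -0.0034]
in tray
[305. 273.] c [0.4999 0.0752] size [0.03  0.089] ang 89.9 h10/50/90 [0.043 0.051 0.06 ] rgb [144. 131. 116.]
[246. 298.] c [0.447  0.2051] size [0.046 0.131] ang 4.1 h10/50/90 [0.021 0.024 0.026] rgb [131.  90.  47.]
```

```bash
cat >> h.py <<'E'
def ray(n,uv,z):
    i=optics.camera_info(n); T=np.linalg.inv(np.array(i['world_to_cam'])); uv=np.atleast_2d(uv)
    D=np.c_[(uv[:,0]-i['cx'])/i['fx'],-(uv[:,1]-i['cy'])/i['fy'],-np.ones(len(uv))]@T[:3,:3].T
    o=T[:3,3]; return (o+D*((z-o[2])/D[:,2])[:,None])[:,:2]
def jaw():
    from scipy.spatial.transform import Rotation as R
    q=bot.state()['eef_rot']; M=R.from_quat([*q[1:],q[0]]).as_matrix()
    return np.degrees(np.arctan2(M[1,1],M[0,1]))%180, M[:,2].round(4)
E
python3 - <<'E'
from h import *
p=cv2.imread('pics/top0.png'); d=np.load('top0.npy'); P=cloud('top',d)
hsv=cv2.cvtColor(p,cv2.COLOR_BGR2HSV)
for u,v in [(180,260),(248,255),(140,280),(330,250),(184,301),(176,315)]: print(u,v,hsv[v,u],P[v,u].round(3))
m=np.zeros((480,640),np.uint8); s=(slice(225,335),slice(140,292)); m[s]=((hsv[...,1]<150)&(hsv[...,2]>60))[s]
m=cv2.morphologyEx(m,cv2.MORPH_OPEN,np.ones((3,3)))
c=max(cv2.findContours(m,0,1)[0],key=cv2.contourArea)[:,0]
r=cv2.minAreaRect(ray('top',c.astype(float),0.018).astype(np.float32)); print('tray',r)
# wall-top height mask
a=np.radians(4); 
q=(P[...,2]>0.012)&(P[...,0]>.39)&(P[...,0]<.485)&(P[...,1]>.3)&(P[...,1]<.41)
k=np.zeros_like(m);k[q]=255; k=cv2.morphologyEx(k,cv2.MORPH_OPEN,np.ones((7,7)))
cc=max(cv2.findContours(k,0,1)[0],key=cv2.contourArea)[:,0]; print('slab',cv2.boundingRect(cc),cv2.minAreaRect(ray('top',cc.astype(float),.021).astype(np.float32)))
o=cv2.resize(p[225:335,140:300],None,fx=5,fy=5,interpolation=2)
cv2.polylines(o,[((c-[140,225])*5).astype(int)],True,(0,0,255)); cv2.polylines(o,[((cc-[140,225])*5).astype(int)],True,(255,0,0)); cv2.imwrite('pics/tray.png',o)
print(jaw())
E
```

```text
180 260 [ 19 127 162] [0.534 0.369 0.002]
248 255 [ 19 124 167] [0.549 0.208 0.004]
140 280 [ 15 168 159] [ 0.484  0.463 -0.005]
330 250 [ 15 167 160] [ 0.567  0.014 -0.002]
184 301 [ 18 115 179] [0.437 0.349 0.019]
176 315 [ 19 126 160] [0.405 0.369 0.006]
tray ((0.49288469552993774, 0.2818775773048401), (0.2157067209482193, 0.30863791704177856), 4.670832633972168)
slab (170, 293, 26, 21) ((0.43261227011680603, 0.35158249735832214), (0.04561034217476845, 0.05762527883052826), 3.968846321105957)
(np.float64(64.80374667923661), array([-6.0e-04, -1.5e-03, -1.0e+00]))
```

View pics/tray.png

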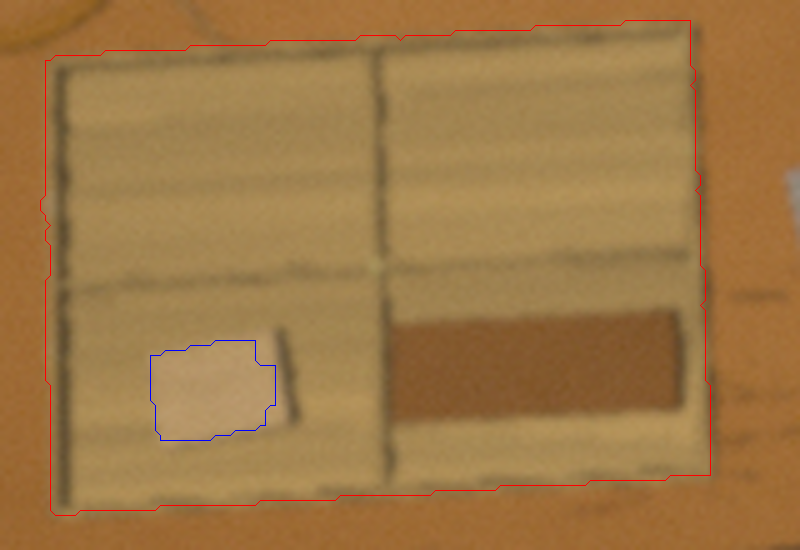

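Tray: centre (0.493, 0.281), yaw about 4.4°. It holds the strop (near-right) and the slab (near-left, ≈(0.433, 0.350), jaw ≈9°). So the block, wedge and lime are missing. I'll remove the slab first.

Request:
{"api": "step_arm", "payload": {
  "series": [
    [0.37, 0.015, -0.026, -0.008, 0, 0, -0.097],
    [0.37, 0.03, -0.052, -0.016, 0, 0, -0.194],
    [0.37, 0.045, -0.078, -0.024, 0, 0, -0.291],
    [0.37, 0.06, -0.104, -0.032, 0, 0, -0.388],
    [0.37, 0.073, -0.13, -0.04, 0, 0, -0.487]
  ],
  "squeeze": 50
}}

```text
t: 0.52
eef_pos: [0.3611, 0.479, 0.1906]
eef_rot: [0.0, 0.449, 0.893, -0.0]
ft_force: [0.6, -0.8, -0.3]
opening: 0.0584
```

Request:
{"api": "step_arm", "payload": {
  "series": [
    [0.37, 0.015, -0.026, -0.008, 0, 0, -0.097],
    [0.37, 0.03, -0.052, -0.016, 0, 0, -0.194],
    [0.37, 0.045, -0.078, -0.024, 0, 0, -0.291],
    [0.37, 0.06, -0.104, -0.032, 0, 0, -0.388],
    [0.37, 0.073, -0.13, -0.04, 0, 0, -0.487]
  ]
}}

```text
t: 0.93
eef_pos: [0.434, 0.3492, 0.1508]
eef_rot: [0.0, 0.651, 0.759, -0.0]
ft_force: [0.0, 0.7, -0.1]
opening: 0.0585
```

Request:
{"api": "step_arm", "payload": {
  "series": [
    [0.37, 0, 0, -0.03, 0, 0, 0],
    [0.37, 0, 0, -0.06, 0, 0, 0],
    [0.37, 0, 0, -0.08, 0, 0, 0],
    [0.37, 0, 0, -0.08, 0, 0, 0],
    [0.37, 0, 0, -0.08, 0, 0, 0]
  ]
}}

```text
t: 1.35
eef_pos: [0.4328, 0.3501, 0.0706]
eef_rot: [-0.0, 0.649, 0.76, -0.001]
ft_force: [1.2, 0.6, 0.2]
opening: 0.0585
```

Run:
```python
from h import *
s=bot.state(); print(s['t'],s['eef_pos'],s['opening'],s['ft_force'],jaw())
p,d=snap('side'); i=optics.camera_info('side')
w=np.array(i['world_to_cam'])@np.array([.433,.35,.03,1]); u=i['cx']-i['fx']*w[0]/w[2]; v=i['cy']+i['fy']*w[1]/w[2]; print(u,v)
u,v=int(u),int(v)
cv2.imwrite('pics/s1.png',cv2.resize(p[v-70:v+50,u-70:u+90,::-1],None,fx=5,fy=5,interpolation=2))
```

```text
1.35 [0.43275161 0.35011844 0.07055564] 0.05846536915050557 [1.15648224 0.6111097  0.23208823] (np.float64(8.993352986089917), array([-0.0018, -0.0021, -1.    ]))
244.4545566404627 206.44840731647201
```

View pics/s1.png

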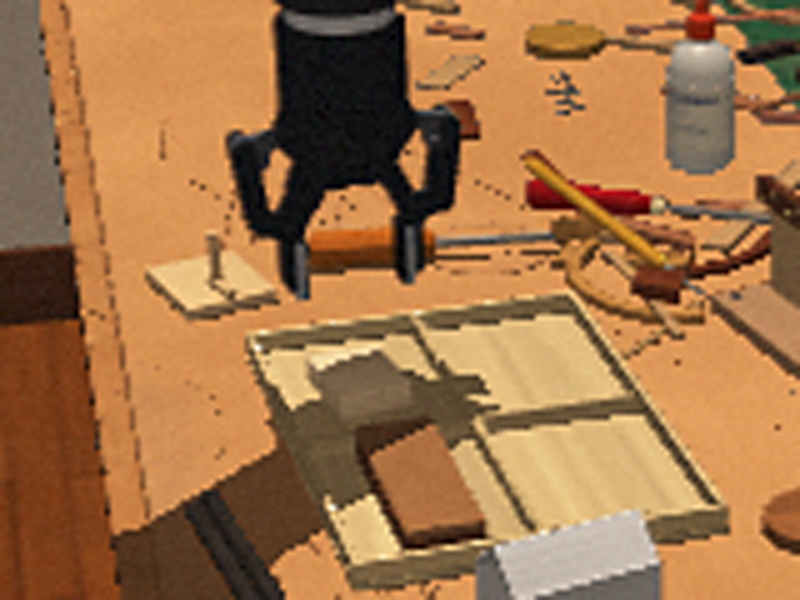

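The slab (px ~(360,385) in the crop) sits under the fingers, which fit inside the compartment. Descending to grip it.

Request:
{"api": "step_arm", "payload": {
  "series": [
    [0.37, 0, 0, -0.02, 0, 0, 0],
    [0.37, 0, 0, -0.04, 0, 0, 0],
    [0.37, 0, 0, -0.055, 0, 0, 0],
    [0.37, 0, 0, -0.063, 0, 0, 0],
    [0.37, 0, 0, -0.063, 0, 0, 0]
  ]
}}

```text
t: 1.82
eef_pos: [0.4333, 0.3509, 0.0082]
eef_rot: [-0.0, 0.649, 0.76, -0.0]
ft_force: [-0.3, -0.7, -0.8]
opening: 0.058
```

Request:
{"api": "step_arm", "payload": {
  "series": [
    [-0.3, 0, 0, 0, 0, 0, 0],
    [-0.3, 0, 0, 0, 0, 0, 0],
    [-0.3, 0, 0, 0, 0, 0, 0],
    [-0.3, 0, 0, 0, 0, 0, 0],
    [-0.3, 0, 0, 0, 0, 0, 0]
  ]
}}

```text
t: 2.23
eef_pos: [0.4344, 0.3516, 0.01]
eef_rot: [0.0, 0.65, 0.76, 0.001]
ft_force: [-0.7, -0.5, 8.1]
opening: 0.0438
```

Request:
{"api": "step_arm", "payload": {
  "series": [
    [-0.3, 0, 0, 0.02, 0, 0, 0],
    [-0.3, 0, 0, 0.04, 0, 0, 0],
    [-0.3, 0, 0, 0.07, 0, 0, 0],
    [-0.3, 0, 0, 0.1, 0, 0, 0],
    [-0.3, 0, 0, 0.12, 0, 0, 0]
  ]
}}

```text
t: 2.65
eef_pos: [0.4343, 0.3514, 0.1316]
eef_rot: [0.0, 0.65, 0.76, 0.002]
ft_force: [0.3, 0.5, -0.2]
opening: 0.0436
```

Request:
{"api": "step_arm", "payload": {
  "series": [
    [-0.3, 0.009, -0.031, 0, 0, 0, 0],
    [-0.3, 0.018, -0.062, 0, 0, 0, 0],
    [-0.3, 0.027, -0.094, 0, 0, 0, 0],
    [-0.3, 0.036, -0.126, 0, 0, 0, 0],
    [-0.3, 0.045, -0.157, 0, 0, 0, 0]
  ]
}}

```text
t: 3.07
eef_pos: [0.4788, 0.1923, 0.1291]
eef_rot: [0.0, 0.649, 0.76, 0.001]
ft_force: [-0.1, 0.3, -0.5]
opening: 0.0435
```

Request:
{"api": "step_arm", "payload": {
  "series": [
    [-0.3, 0.009, -0.031, 0, 0, 0, 0],
    [-0.3, 0.018, -0.062, 0, 0, 0, 0],
    [-0.3, 0.027, -0.094, 0, 0, 0, 0],
    [-0.3, 0.036, -0.126, 0, 0, 0, 0],
    [-0.3, 0.045, -0.157, 0, 0, 0, 0]
  ]
}}

```text
t: 3.48
eef_pos: [0.5238, 0.0351, 0.1291]
eef_rot: [0.0, 0.65, 0.76, 0.001]
ft_force: [0.7, 0.1, -0.2]
opening: 0.0438
```

Request:
{"api": "step_arm", "payload": {
  "series": [
    [-0.3, 0.009, -0.031, 0, 0, 0, 0],
    [-0.3, 0.018, -0.062, 0, 0, 0, 0],
    [-0.3, 0.027, -0.094, 0, 0, 0, 0],
    [-0.3, 0.036, -0.126, 0, 0, 0, 0],
    [-0.3, 0.045, -0.157, 0, 0, 0, 0]
  ]
}}

```text
t: 3.9
eef_pos: [0.5688, -0.122, 0.1291]
eef_rot: [0.0, 0.65, 0.76, 0.0]
ft_force: [1.2, 0.6, -1.2]
opening: 0.0436
```

Request:
{"api": "step_arm", "payload": {
  "series": [
    [-0.3, 0, 0, -0.03, 0, 0, 0],
    [-0.3, 0, 0, -0.06, 0, 0, 0],
    [-0.3, 0, 0, -0.09, 0, 0, 0],
    [-0.3, 0, 0, -0.11, 0, 0, 0],
    [-0.3, 0, 0, -0.11, 0, 0, 0]
  ]
}}

```text
t: 4.32
eef_pos: [0.5655, -0.1196, 0.015]
eef_rot: [-0.003, 0.649, 0.76, -0.002]
ft_force: [-0.9, 1.3, 0.0]
opening: 0.0436
```

Request:
{"api": "step_arm", "payload": {
  "series": [
    [-0.3, 0, 0, -0.004, 0, 0, 0],
    [-0.3, 0, 0, -0.008, 0, 0, 0],
    [-0.3, 0, 0, -0.011, 0, 0, 0],
    [-0.3, 0, 0, -0.013, 0, 0, 0],
    [-0.3, 0, 0, -0.013, 0, 0, 0]
  ]
}}

```text
t: 4.73
eef_pos: [0.5688, -0.1202, 0.0059]
eef_rot: [0.0, 0.649, 0.76, 0.0]
ft_force: [-0.2, -0.7, -0.7]
opening: 0.0434
```

Request:
{"api": "step_arm", "payload": {
  "series": [
    [0.1, 0, 0, 0, 0, 0, 0],
    [0.3, 0, 0, 0, 0, 0, 0],
    [0.37, 0, 0, 0, 0, 0, 0],
    [0.37, 0, 0, 0.03, 0, 0, 0],
    [0.37, 0, 0, 0.06, 0, 0, 0]
  ]
}}

```text
t: 5.15
eef_pos: [0.5668, -0.12, 0.0646]
eef_rot: [-0.002, 0.65, 0.76, -0.001]
ft_force: [1.7, 0.2, 0.4]
opening: 0.0582
```

Request:
{"api": "step_arm", "payload": {
  "series": [
    [0.6, 0, 0.005, 0.03, 0, 0, 0],
    [0.8, 0, 0.01, 0.05, 0, 0, 0],
    [0.8, 0, 0.015, 0.07, 0, 0, 0],
    [0.8, 0, 0.015, 0.09, 0, 0, 0],
    [0.8, 0, 0.015, 0.09, 0, 0, 0]
  ]
}}

```text
t: 5.57
eef_pos: [0.5708, -0.1054, 0.1595]
eef_rot: [0.003, 0.649, 0.76, 0.002]
ft_force: [0.3, -0.4, 0.4]
opening: 0.0769
```

Run:
```python
from h import *
s=bot.state(); print(s['t'],s['eef_pos'],s['opening'],s['ft_force'],jaw())
p,d=snap('top','top1.png'); np.save('top1.npy',d); top_objs(p,d,(0.42,0.72,-0.45,0.1))
```

```text
5.5667 [ 0.57083932 -0.10536663  0.15948396] 0.07687926855838761 [ 0.28623869 -0.41480057  0.4246267 ] (np.float64(9.013421914053513), array([ 0.0069, -0.    , -1.    ]))
[338. 196.] c [0.6892 0.0105] size [0.052 0.178] ang 2.0 h10/50/90 [0.01  0.123 0.128] rgb [111.  71.  35.]
[483. 268.] c [ 0.5306 -0.3436] size [0.047 0.133] ang 76.8 h10/50/90 [0.015 0.019 0.021] rgb [129.  86.  44.]
[311. 275.] c [0.5022 0.0564] size [0.085 0.052] ang 15.1 h10/50/90 [0.043 0.052 0.061] rgb [143. 131. 117.]
```

View pics/top1.png

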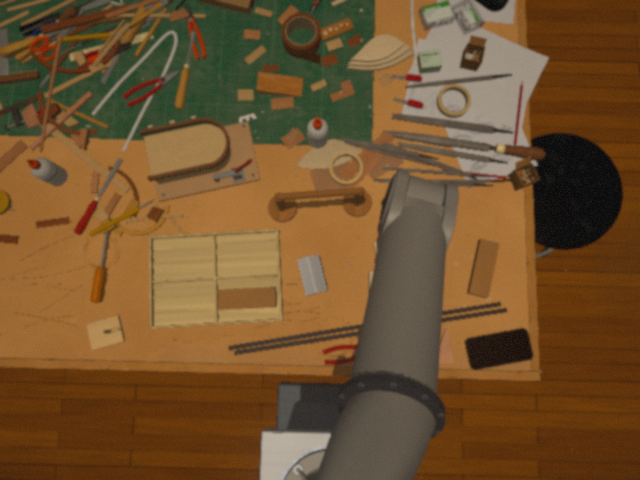

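The slab is on the table and the tray holds only the strop (247,298). Next is the silver block, with a side-camera check from above before gripping.

Request:
{"api": "step_arm", "payload": {
  "series": [
    [1, 0.009, -0.014, 0, 0, 0, 0.119],
    [1, 0.018, -0.028, 0, 0, 0, 0.238],
    [1, 0.027, -0.042, 0, 0, 0, 0.357],
    [1, 0.036, -0.056, 0, 0, 0, 0.476],
    [1, 0.044, -0.069, 0, 0, 0, 0.594]
  ]
}}

```text
t: 6.03
eef_pos: [0.6121, -0.175, 0.1541]
eef_rot: [-0.001, 0.396, 0.918, -0.0]
ft_force: [0.4, -0.1, -0.2]
opening: 0.0857
```

Request:
{"api": "step_arm", "payload": {
  "series": [
    [1, 0.009, -0.014, 0, 0, 0, 0.119],
    [1, 0.018, -0.028, 0, 0, 0, 0.238],
    [1, 0.027, -0.042, 0, 0, 0, 0.357],
    [1, 0.036, -0.056, 0, 0, 0, 0.476],
    [1, 0.044, -0.069, 0, 0, 0, 0.594]
  ]
}}

```text
t: 6.45
eef_pos: [0.656, -0.2441, 0.1538]
eef_rot: [-0.001, 0.11, 0.994, 0.0]
ft_force: [-0.0, -0.6, 0.2]
opening: 0.0852
```

```bash
cat >> h.py <<'E'
def side_objs(p,d,roi,zr=(0.008,0.07),amin=150):
    P=cloud('side',d); x,y,z=P[...,0],P[...,1],P[...,2]
    m=((d>0)&(x>roi[0])&(x<roi[1])&(y>roi[2])&(y<roi[3])&(z>zr[0])&(z<zr[1])).astype(np.uint8)
    n,l,st,_=cv2.connectedComponentsWithStats(m,connectivity=4)
    for k in range(1,n):
        if st[k,4]<amin: continue
        q=l==k; pts=P[q]
        r=cv2.minAreaRect(pts[:,:2].astype(np.float32))
        print('side',np.argwhere(q).mean(0)[::-1].round(),'c',np.round(r[0],4),'size',np.round(r[1],3),'ang',round(r[2],1),'z',np.percentile(pts[:,2],[10,50,90]).round(3),'rgb',p[q].mean(0).round())
E
python3 - <<'E'
from h import *
s=bot.state(); print(s['t'],s['eef_pos'],s['opening'],s['ft_force'],jaw())
p,d=snap('side','side1.png'); side_objs(p,d,(.42,.72,-.45,.1))
E
```

```text
6.45 [ 0.6560388  -0.24410843  0.1537596 ] 0.08523683722013252 [-0.0270368  -0.60516383  0.23468691] (np.float64(77.36745774354144), array([-1.9e-03,  6.0e-04, -1.0e+00]))
side [288. 252.] c [0.5025 0.0519] size [0.088 0.061] ang 16.1 z [0.015 0.041 0.059] rgb [156. 147. 138.]
side [365. 267.] c [ 0.6821 -0.053 ] size [0.064 0.064] ang 73.2 z [0.009 0.012 0.057] rgb [124.  73.  41.]
side [293. 287.] c [ 0.4852 -0.0989] size [0.062 0.047] ang 0.4 z [0.013 0.033 0.037] rgb [185. 160. 119.]
side [329. 292.] c [ 0.5692 -0.1242] size [0.047 0.065] ang 9.9 z [0.012 0.015 0.018] rgb [222. 198. 150.]
side [383. 313.] c [ 0.6576 -0.2512] size [0.056 0.116] ang 77.2 z [0.015 0.036 0.041] rgb [58. 55. 52.]
side [300. 319.] c [ 0.4803 -0.2127] size [0.056 0.081] ang 85.4 z [0.009 0.014 0.02 ] rgb [97. 56. 30.]
side [341. 354.] c [ 0.531  -0.3486] size [0.053 0.13 ] ang 76.6 z [0.013 0.019 0.021] rgb [157. 101.  59.]
```

Request:
{"api": "step_arm", "payload": {
  "series": [
    [1, 0, 0, -0.035, 0, 0, 0],
    [1, 0.001, 0, -0.07, 0, 0, 0],
    [1, 0.002, 0, -0.105, 0, 0, 0],
    [1, 0.002, 0, -0.13, 0, 0, 0],
    [1, 0.002, 0, -0.142, 0, 0, 0]
  ],
  "squeeze": 70
}}

```text
t: 6.92
eef_pos: [0.6548, -0.2418, 0.008]
eef_rot: [-0.004, 0.113, 0.994, 0.001]
ft_force: [-0.5, 0.1, -0.1]
opening: 0.0853
```

Request:
{"api": "step_arm", "payload": {
  "series": [
    [0.1, 0, 0, 0, 0, 0, 0],
    [0.1, 0, 0, 0, 0, 0, 0],
    [0.1, 0, 0, 0, 0, 0, 0],
    [0.1, 0, 0, 0, 0, 0, 0],
    [0.1, 0, 0, 0, 0, 0, 0]
  ]
}}

```text
t: 7.33
eef_pos: [0.6597, -0.2438, 0.0156]
eef_rot: [0.002, 0.113, 0.994, -0.0]
ft_force: [-1.0, -0.0, 2.9]
opening: 0.0531
```

Request:
{"api": "step_arm", "payload": {
  "series": [
    [0.1, 0, 0, 0.02, 0, 0, 0],
    [0.1, 0, 0, 0.05, 0, 0, 0],
    [0.1, 0, 0, 0.08, 0, 0, 0],
    [0.1, 0, 0, 0.11, 0, 0, 0],
    [0.1, 0, 0, 0.13, 0, 0, 0]
  ]
}}

```text
t: 7.75
eef_pos: [0.6594, -0.2435, 0.1471]
eef_rot: [0.002, 0.113, 0.994, -0.0]
ft_force: [0.7, 0.6, -4.4]
opening: 0.0531
```

Request:
{"api": "step_arm", "payload": {
  "series": [
    [0.1, -0.024, 0.016, 0.004, 0, 0, -0.084],
    [0.1, -0.048, 0.032, 0.008, 0, 0, -0.168],
    [0.1, -0.072, 0.048, 0.012, 0, 0, -0.252],
    [0.1, -0.096, 0.064, 0.016, 0, 0, -0.336],
    [0.1, -0.12, 0.08, 0.02, 0, 0, -0.42]
  ]
}}

```text
t: 8.17
eef_pos: [0.5369, -0.1623, 0.1637]
eef_rot: [0.0, 0.319, 0.948, 0.0]
ft_force: [0.3, 0.4, -3.2]
opening: 0.0524
```

Request:
{"api": "step_arm", "payload": {
  "series": [
    [0.1, 0, 0.037, 0, 0, 0, -0.084],
    [0.1, 0, 0.074, 0, 0, 0, -0.168],
    [0.1, 0, 0.111, 0, 0, 0, -0.252],
    [0.1, 0, 0.148, 0, 0, 0, -0.336],
    [0.1, 0, 0.185, 0, 0, 0, -0.42]
  ]
}}

```text
t: 8.58
eef_pos: [0.5379, 0.0236, 0.164]
eef_rot: [0.0, 0.51, 0.86, 0.001]
ft_force: [0.3, 0.5, -3.4]
opening: 0.0529
```

Request:
{"api": "step_arm", "payload": {
  "series": [
    [0.1, 0.003, 0.037, 0, 0, 0, -0.084],
    [0.1, 0.006, 0.074, 0, 0, 0, -0.168],
    [0.1, 0.009, 0.111, 0, 0, 0, -0.252],
    [0.1, 0.012, 0.148, 0, 0, 0, -0.336],
    [0.1, 0.012, 0.188, 0, 0, 0, -0.427]
  ]
}}

```text
t: 9.0
eef_pos: [0.5505, 0.211, 0.1639]
eef_rot: [0.0, 0.681, 0.732, 0.001]
ft_force: [1.2, -0.0, -5.4]
opening: 0.0531
```

Request:
{"api": "step_arm", "payload": {
  "series": [
    [0.1, 0, 0, -0.03, 0, 0, 0],
    [0.1, 0, 0, -0.06, 0, 0, 0],
    [0.1, 0, 0, -0.08, 0, 0, 0],
    [0.1, 0, 0, -0.095, 0, 0, 0],
    [0.1, 0, 0, -0.095, 0, 0, 0]
  ]
}}

```text
t: 9.42
eef_pos: [0.5477, 0.2092, 0.0654]
eef_rot: [-0.001, 0.679, 0.734, -0.003]
ft_force: [-0.1, -0.3, -5.0]
opening: 0.0531
```

Run:
```python
from h import *
s=bot.state(); print(s['t'],s['eef_pos'],s['opening'],s['ft_force'],jaw())
p,d=snap('side'); cv2.imwrite('pics/s2.png',cv2.resize(p[120:270,180:380,::-1],None,fx=4,fy=4,interpolation=2))
side_objs(p,d,(.42,.66,.09,.45),(.022,.08))
```

```text
9.4167 [0.54771316 0.20915889 0.06541103] 0.05309283956274901 [-0.06914151 -0.34679237 -5.01537433] (np.float64(4.499254690645671), array([-0.0052, -0.0024, -1.    ]))
side [294. 220.] c [0.5302 0.1885] size [0.057 0.12 ] ang 35.8 z [0.053 0.065 0.078] rgb [55. 52. 49.]
side [257. 231.] c [0.4471 0.2015] size [0.046 0.135] ang 4.4 z [0.023 0.025 0.027] rgb [145.  93.  54.]
```

View pics/s2.png

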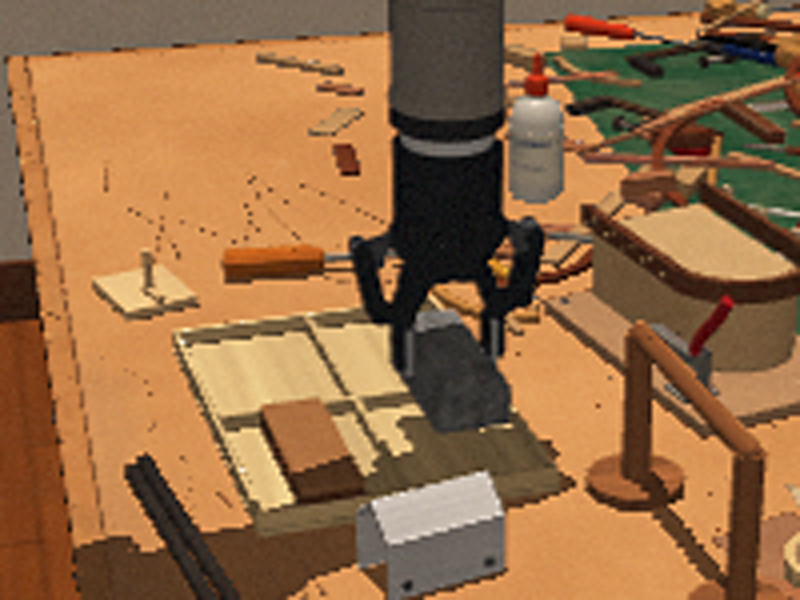

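Request:
{"api": "step_arm", "payload": {
  "series": [
    [0.1, 0, 0, -0.015, 0, 0, 0],
    [0.1, 0, 0, -0.03, 0, 0, 0],
    [0.1, 0, 0, -0.04, 0, 0, 0],
    [0.1, 0, 0, -0.046, 0, 0, 0],
    [0.1, 0, 0, -0.049, 0, 0, 0]
  ]
}}

```text
t: 9.88
eef_pos: [0.5505, 0.2099, 0.0204]
eef_rot: [-0.0, 0.679, 0.734, 0.0]
ft_force: [-11.5, -4.0, 33.8]
opening: 0.0532
```

Request:
{"api": "step_arm", "payload": {
  "series": [
    [0.1, 0, 0, -0.001, 0, 0, 0],
    [0.3, 0, 0, -0.001, 0, 0, 0],
    [0.5, 0, 0, -0.001, 0, 0, 0],
    [0.6, 0, 0, 0.001, 0, 0, 0],
    [0.6, 0, 0, 0.02, 0, 0, 0]
  ]
}}

```text
t: 10.3
eef_pos: [0.5491, 0.2094, 0.0379]
eef_rot: [-0.001, 0.679, 0.734, -0.002]
ft_force: [-0.3, 0.1, -0.4]
opening: 0.0682
```

Request:
{"api": "step_arm", "payload": {
  "series": [
    [0.7, 0, 0, 0.03, 0, 0, 0],
    [0.7, 0, 0, 0.06, 0, 0, 0],
    [0.7, 0, 0, 0.09, 0, 0, 0],
    [0.7, 0, 0, 0.11, 0, 0, 0],
    [0.7, 0, 0, 0.13, 0, 0, 0]
  ]
}}

```text
t: 10.72
eef_pos: [0.5513, 0.21, 0.172]
eef_rot: [0.001, 0.679, 0.734, 0.001]
ft_force: [-0.0, 0.4, 0.7]
opening: 0.0726
```

```bash
cat >> h.py <<'E'
def wedge(p):
    h=cv2.cvtColor(np.ascontiguousarray(p),cv2.COLOR_RGB2HSV)
    m=((h[...,1]>178)&(h[...,0]<15)).astype(np.uint8); m[:230]=0;m[335:]=0;m[:,:390]=0;m[:,465:]=0
    m=cv2.morphologyEx(m,cv2.MORPH_OPEN,np.ones((5,5)))
    c=cv2.findContours(m,0,1)[0]
    if not c: print('none'); return
    c=max(c,key=cv2.contourArea)[:,0]
    print('wedge',cv2.boundingRect(c),cv2.minAreaRect(ray('top',c.astype(float),.012).astype(np.float32)))
E
python3 - <<'E'
from h import *
p,d=snap('top','top2.png'); top_objs(p,d,(.42,.72,-.45,.1)); wedge(p)
p,d=snap('side','side2.png'); side_objs(p,d,(.5,.62,.12,.29),(.012,.07))
E
```

```text
[340. 198.] c [0.6674 0.0091] size [0.052 0.18 ] ang 6.7 h10/50/90 [0.009 0.122 0.127] rgb [118.  75.  36.]
[387. 250.] c [ 0.5691 -0.1196] size [0.045 0.06 ] ang 11.6 h10/50/90 [0.012 0.015 0.018] rgb [190. 155. 106.]
[483. 269.] c [ 0.5305 -0.3438] size [0.048 0.132] ang 77.1 h10/50/90 [0.015 0.018 0.021] rgb [134.  89.  45.]
[311. 275.] c [0.5023 0.0563] size [0.085 0.052] ang 15.3 h10/50/90 [0.043 0.052 0.06 ] rgb [145. 134. 120.]
[377. 285.] c [ 0.4842 -0.0943] size [0.06  0.038] ang 0.7 h10/50/90 [0.031 0.034 0.038] rgb [185. 151. 103.]
[425. 291.] c [ 0.4779 -0.2087] size [0.049 0.077] ang 84.2 h10/50/90 [0.01  0.015 0.02 ] rgb [160.  97.  39.]
none
side [294. 225.] c [0.5637 0.2176] size [0.085 0.147] ang 6.8 z [0.016 0.038 0.045] rgb [72. 67. 60.]
```

Request:
{"api": "step_arm", "payload": {
  "series": [
    [0.7, -0.004, -0.028, 0, 0, 0, 0.094],
    [0.7, -0.009, -0.056, 0, 0, 0, 0.188],
    [0.7, -0.013, -0.084, 0, 0, 0, 0.281],
    [0.7, -0.018, -0.112, 0, 0, 0, 0.375],
    [0.7, -0.022, -0.14, 0, 0, 0, 0.469]
  ]
}}

```text
t: 11.23
eef_pos: [0.5279, 0.0685, 0.1691]
eef_rot: [0.0, 0.488, 0.873, -0.0]
ft_force: [0.6, 0.3, -0.3]
opening: 0.0727
```

Request:
{"api": "step_arm", "payload": {
  "series": [
    [0.7, -0.004, -0.028, 0, 0, 0, 0.094],
    [0.7, -0.009, -0.056, 0, 0, 0, 0.188],
    [0.7, -0.013, -0.084, 0, 0, 0, 0.281],
    [0.7, -0.018, -0.112, 0, 0, 0, 0.375],
    [0.7, -0.022, -0.14, 0, 0, 0, 0.469]
  ]
}}

```text
t: 11.65
eef_pos: [0.5059, -0.0716, 0.1692]
eef_rot: [0.0, 0.272, 0.962, 0.0]
ft_force: [0.2, -0.4, -0.2]
opening: 0.0728
```

Request:
{"api": "step_arm", "payload": {
  "series": [
    [0.7, -0.004, -0.028, -0.014, 0, 0, 0.094],
    [0.7, -0.009, -0.056, -0.028, 0, 0, 0.188],
    [0.7, -0.013, -0.084, -0.042, 0, 0, 0.281],
    [0.7, -0.018, -0.112, -0.056, 0, 0, 0.375],
    [0.7, -0.022, -0.139, -0.07, 0, 0, 0.469]
  ]
}}

```text
t: 12.07
eef_pos: [0.4839, -0.2107, 0.0985]
eef_rot: [0.0, 0.041, 0.999, -0.0]
ft_force: [0.6, 0.8, -0.7]
opening: 0.0726
```

Run:
```python
from h import *
s=bot.state(); print(s['t'],s['eef_pos'],s['opening'],s['ft_force'],jaw())
p,d=snap('side'); side_objs(p,d,(.40,.58,-.29,-.05))
p2,d2=snap('top'); top_objs(p2,d2,(.35,.62,.1,.45),.0195)
a=cv2.resize(p[160:460,180:460,::-1],None,fx=2,fy=2); b=cv2.resize(p2[220:340,140:220+80,::-1],(280,420)) 
b=cv2.resize(p2[220:340,140:300,::-1],(240,180)); o=np.zeros((600,800,3),np.uint8);o[:,:560]=a;o[:180,560:]=b
cv2.imwrite('pics/c3.png',o)
```

```text
12.0667 [ 0.48390298 -0.21070836  0.09854713] 0.07259082082914313 [ 0.64336151  0.77885828 -0.70005253] (np.float64(85.33624112087546), array([ 3.e-04, -1.e-04, -1.e+00]))
side [290. 287.] c [ 0.4799 -0.1007] size [0.054 0.047] ang 0.1 z [0.012 0.033 0.037] rgb [185. 159. 119.]
side [327. 292.] c [ 0.5642 -0.1242] size [0.037 0.068] ang 7.5 z [0.012 0.015 0.017] rgb [221. 197. 149.]
side [300. 319.] c [ 0.4808 -0.2128] size [0.057 0.082] ang 83.0 z [0.01  0.014 0.02 ] rgb [97. 55. 30.]
[245. 253.] c [0.5515 0.2109] size [0.056 0.118] ang 5.3 h10/50/90 [0.033 0.042 0.046] rgb [101.  93.  81.]
[246. 298.] c [0.447  0.2051] size [0.046 0.132] ang 4.1 h10/50/90 [0.021 0.024 0.027] rgb [134.  92.  48.]
```

View pics/c3.png

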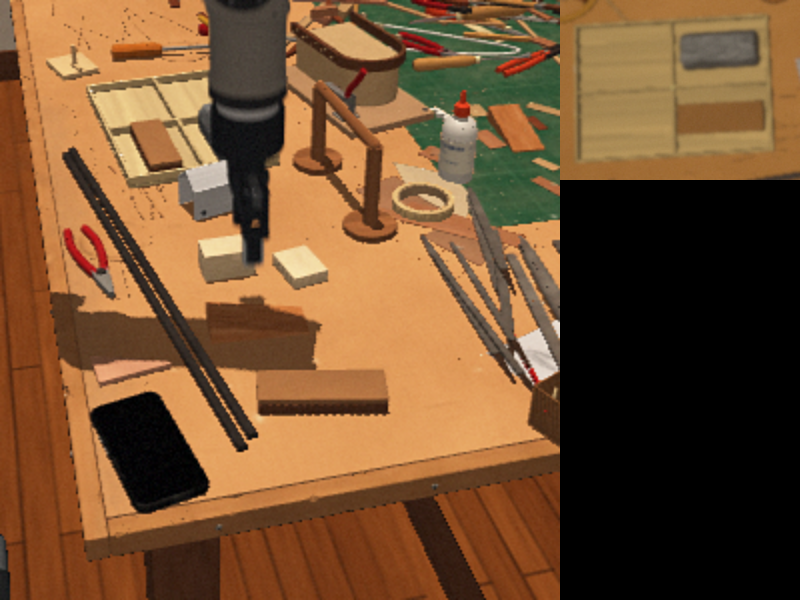

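The block is flat in the far-right compartment (top inset) and the wedge at (258,325) is under the gripper. Gripping it now.

Request:
{"api": "step_arm", "payload": {
  "series": [
    [0.7, 0, 0.001, -0.03, 0, 0, 0],
    [0.7, 0, 0.001, -0.06, 0, 0, 0],
    [0.7, 0, 0.001, -0.08, 0, 0, 0],
    [0.7, 0, 0.001, -0.0925, 0, 0, 0],
    [0.7, 0, 0.001, -0.0925, 0, 0, 0]
  ],
  "squeeze": 50
}}

```text
t: 12.58
eef_pos: [0.4828, -0.2068, 0.0044]
eef_rot: [-0.002, 0.043, 0.999, 0.001]
ft_force: [-0.8, 0.2, 0.2]
opening: 0.0728
```

Request:
{"api": "step_arm", "payload": {
  "series": [
    [-0.1, 0, 0, 0, 0, 0, 0],
    [-0.1, 0, 0, 0, 0, 0, 0],
    [-0.1, 0, 0, 0, 0, 0, 0],
    [-0.1, 0, 0, 0, 0, 0, 0],
    [-0.1, 0, 0, 0, 0, 0, 0]
  ]
}}

```text
t: 13.0
eef_pos: [0.4854, -0.2083, 0.0082]
eef_rot: [0.001, 0.043, 0.999, -0.0]
ft_force: [-1.6, 1.1, 6.8]
opening: 0.0457
```

Request:
{"api": "step_arm", "payload": {
  "series": [
    [-0.1, 0, 0, 0.02, 0, 0, 0],
    [-0.1, 0, 0, 0.05, 0, 0, 0],
    [-0.1, 0, 0, 0.08, 0, 0, 0],
    [-0.1, 0, 0, 0.11, 0, 0, 0],
    [-0.1, 0, 0, 0.14, 0, 0, 0]
  ]
}}

```text
t: 13.42
eef_pos: [0.4843, -0.2082, 0.1489]
eef_rot: [0.001, 0.043, 0.999, -0.0]
ft_force: [-0.1, 0.6, -1.1]
opening: 0.0461
```

Request:
{"api": "step_arm", "payload": {
  "series": [
    [-0.1, 0.003, 0.029, 0, 0, 0, -0.07],
    [-0.1, 0.006, 0.058, 0, 0, 0, -0.141],
    [-0.1, 0.008, 0.087, 0, 0, 0, -0.212],
    [-0.1, 0.011, 0.116, 0, 0, 0, -0.283],
    [-0.1, 0.014, 0.1445, 0, 0, 0, -0.353]
  ]
}}

```text
t: 13.83
eef_pos: [0.4985, -0.0623, 0.1476]
eef_rot: [0.001, 0.22, 0.976, 0.0]
ft_force: [0.6, 0.3, -0.3]
opening: 0.0456
```

Request:
{"api": "step_arm", "payload": {
  "series": [
    [-0.1, 0.003, 0.029, 0, 0, 0, -0.07],
    [-0.1, 0.006, 0.058, 0, 0, 0, -0.141],
    [-0.1, 0.008, 0.087, 0, 0, 0, -0.212],
    [-0.1, 0.011, 0.116, 0, 0, 0, -0.283],
    [-0.1, 0.014, 0.1445, 0, 0, 0, -0.353]
  ]
}}

```text
t: 14.25
eef_pos: [0.5124, 0.0824, 0.1475]
eef_rot: [0.0, 0.387, 0.922, 0.001]
ft_force: [1.4, -0.5, 0.5]
opening: 0.0458
```

Request:
{"api": "step_arm", "payload": {
  "series": [
    [-0.1, 0.003, 0.029, 0, 0, 0, -0.07],
    [-0.1, 0.006, 0.058, 0, 0, 0, -0.141],
    [-0.1, 0.008, 0.087, 0, 0, 0, -0.212],
    [-0.1, 0.011, 0.116, 0, 0, 0, -0.283],
    [-0.1, 0.014, 0.1445, 0, 0, 0, -0.353]
  ]
}}

```text
t: 14.67
eef_pos: [0.5264, 0.227, 0.1475]
eef_rot: [0.0, 0.543, 0.84, 0.001]
ft_force: [-0.1, 0.5, 0.8]
opening: 0.0456
```

Request:
{"api": "step_arm", "payload": {
  "series": [
    [-0.1, 0.003, 0.029, 0, 0, 0, -0.07],
    [-0.1, 0.006, 0.058, 0, 0, 0, -0.141],
    [-0.1, 0.008, 0.087, 0, 0, 0, -0.212],
    [-0.1, 0.011, 0.116, 0, 0, 0, -0.283],
    [-0.1, 0.014, 0.1445, 0, 0, 0, -0.353]
  ]
}}

```text
t: 15.08
eef_pos: [0.5402, 0.3715, 0.1475]
eef_rot: [-0.0, 0.682, 0.731, 0.0]
ft_force: [1.2, -0.1, 0.3]
opening: 0.046
```

Request:
{"api": "step_arm", "payload": {
  "series": [
    [-0.1, 0, 0, -0.03, 0, 0, 0],
    [-0.1, 0, 0, -0.06, 0, 0, 0],
    [-0.1, 0, 0, -0.08, 0, 0, 0],
    [-0.1, 0, 0, -0.09, 0, 0, 0],
    [-0.1, 0, 0, -0.09, 0, 0, 0]
  ]
}}

```text
t: 15.5
eef_pos: [0.5389, 0.3689, 0.0548]
eef_rot: [-0.0, 0.681, 0.732, -0.002]
ft_force: [0.0, 0.6, -0.7]
opening: 0.0456
```

Run:
```python
from h import *
s=bot.state(); print(s['t'],s['eef_pos'],s['opening'],s['ft_force'],jaw())
p,d=snap('side'); cv2.imwrite('pics/s4.png',cv2.resize(p[110:260,180:380,::-1],None,fx=4,fy=4,interpolation=2))
```

```text
15.5 [0.53892651 0.36890326 0.05478789] 0.04564187536115374 [ 0.02384014  0.64714546 -0.67949939] (np.float64(4.182665450585083), array([-0.003 , -0.0024, -1.    ]))
```

View pics/s4.png

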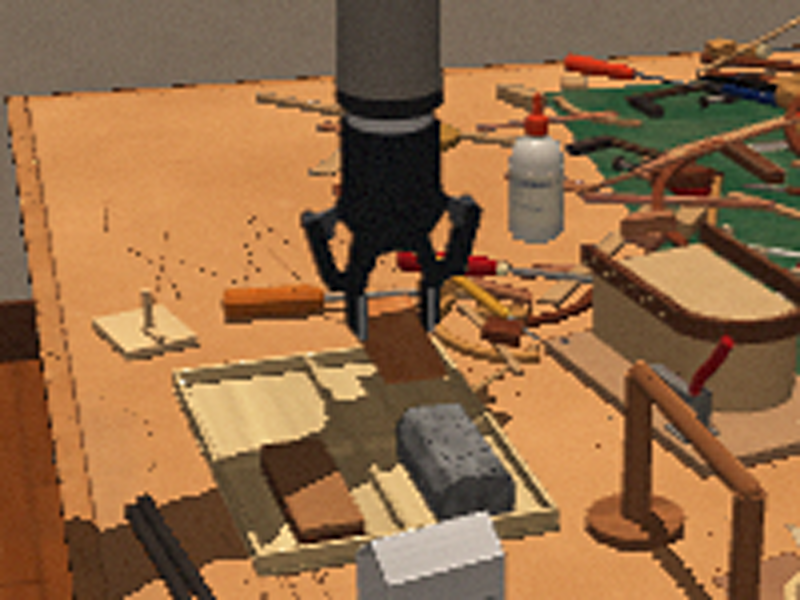

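Request:
{"api": "step_arm", "payload": {
  "series": [
    [-0.1, 0, 0, -0.015, 0, 0, 0],
    [-0.1, 0, 0, -0.028, 0, 0, 0],
    [-0.1, 0, 0, -0.036, 0, 0, 0],
    [-0.1, 0, 0, -0.042, 0, 0, 0],
    [-0.1, 0, 0, -0.044, 0, 0, 0]
  ]
}}

```text
t: 15.97
eef_pos: [0.5403, 0.3697, 0.0132]
eef_rot: [-0.0, 0.681, 0.732, -0.0]
ft_force: [-6.0, -3.9, 18.7]
opening: 0.0462
```

Request:
{"api": "step_arm", "payload": {
  "series": [
    [0.1, 0, 0, 0, 0, 0, 0],
    [0.25, 0, 0, 0, 0, 0, 0],
    [0.35, 0, 0, 0, 0, 0, 0],
    [0.38, 0, 0, 0.005, 0, 0, 0],
    [0.38, 0, 0, 0.03, 0, 0, 0]
  ]
}}

```text
t: 16.38
eef_pos: [0.5379, 0.3683, 0.0398]
eef_rot: [-0.001, 0.681, 0.733, -0.003]
ft_force: [-1.3, -0.2, 0.5]
opening: 0.0589
```

Request:
{"api": "step_arm", "payload": {
  "series": [
    [0.6, 0, 0, 0.03, 0, 0, 0],
    [0.7, 0, 0, 0.06, 0, 0, 0],
    [0.7, 0, 0, 0.09, 0, 0, 0],
    [0.7, 0, 0, 0.11, 0, 0, 0],
    [0.7, 0, 0, 0.13, 0, 0, 0]
  ]
}}

```text
t: 16.8
eef_pos: [0.5408, 0.3699, 0.1753]
eef_rot: [0.0, 0.681, 0.732, 0.001]
ft_force: [0.3, -0.6, 0.3]
opening: 0.0727
```

Run:
```python
from h import *
s=bot.state(); print(s['t'],s['eef_pos'],s['opening'],s['ft_force'],jaw())
p,d=snap('side','side5.png'); side_objs(p,d,(.48,.6,.29,.44),(.009,.07)); 
p,d=snap('top','top5.png'); top_objs(p,d,(.42,.72,-.45,.1))
```

```text
16.8 [0.54081015 0.36993945 0.17532966] 0.07271166574399433 [ 0.34883246 -0.560548    0.326536  ] (np.float64(4.169767760011417), array([ 0.0016,  0.0014, -1.    ]))
side [276. 204.] c [0.5379 0.367 ] size [0.111 0.144] ang 4.2 z [0.012 0.016 0.024] rgb [141.  92.  53.]
[340. 198.] c [0.6651 0.0081] size [0.054 0.18 ] ang 11.2 h10/50/90 [0.009 0.122 0.128] rgb [119.  75.  36.]
[387. 250.] c [ 0.5693 -0.1198] size [0.045 0.06 ] ang 11.8 h10/50/90 [0.012 0.015 0.017] rgb [191. 156. 107.]
[483. 268.] c [ 0.5305 -0.3439] size [0.048 0.132] ang 77.5 h10/50/90 [0.015 0.018 0.021] rgb [135.  90.  46.]
[311. 275.] c [0.5026 0.0564] size [0.085 0.052] ang 15.2 h10/50/90 [0.043 0.052 0.061] rgb [148. 136. 121.]
[377. 285.] c [ 0.4842 -0.0941] size [0.06  0.038] ang 0.3 h10/50/90 [0.031 0.034 0.038] rgb [186. 151. 104.]
```

Request:
{"api": "step_arm", "payload": {
  "series": [
    [0.7, -0.004, -0.031, 0, 0, 0, 0.1],
    [0.7, -0.008, -0.062, 0, 0, 0, 0.2],
    [0.7, -0.011, -0.093, 0, 0, 0, 0.3],
    [0.7, -0.015, -0.124, 0, 0, 0, 0.4],
    [0.7, -0.019, -0.155, 0, 0, 0, 0.5]
  ]
}}

```text
t: 17.32
eef_pos: [0.5207, 0.2131, 0.1724]
eef_rot: [-0.0, 0.476, 0.879, -0.0]
ft_force: [0.3, -0.4, 0.8]
opening: 0.0726
```

Request:
{"api": "step_arm", "payload": {
  "series": [
    [0.7, -0.004, -0.031, 0, 0, 0, 0.1],
    [0.7, -0.008, -0.062, 0, 0, 0, 0.2],
    [0.7, -0.011, -0.093, 0, 0, 0, 0.3],
    [0.7, -0.015, -0.124, 0, 0, 0, 0.4],
    [0.7, -0.019, -0.155, 0, 0, 0, 0.5]
  ]
}}

```text
t: 17.73
eef_pos: [0.5016, 0.0582, 0.1725]
eef_rot: [-0.0, 0.244, 0.97, -0.0]
ft_force: [0.0, -0.1, -0.4]
opening: 0.0721
```

Request:
{"api": "step_arm", "payload": {
  "series": [
    [0.7, -0.004, -0.031, -0.015, 0, 0, 0.1],
    [0.7, -0.008, -0.062, -0.03, 0, 0, 0.2],
    [0.7, -0.011, -0.093, -0.045, 0, 0, 0.3],
    [0.7, -0.015, -0.124, -0.06, 0, 0, 0.4],
    [0.7, -0.019, -0.155, -0.075, 0, 0, 0.5]
  ]
}}

```text
t: 18.15
eef_pos: [0.4827, -0.0965, 0.097]
eef_rot: [-0.0, -0.004, 1.0, 0.0]
ft_force: [0.9, 1.0, 1.0]
opening: 0.0726
```

Run:
```python
from h import *
s=bot.state(); print(s['t'],s['eef_pos'],s['opening'],s['ft_force'],jaw())
p,d=snap('side'); side_objs(p,d,(.40,.62,-.2,.1))
p2,d2=snap('top'); top_objs(p2,d2,(.35,.62,.1,.45),.0195)
cv2.imwrite('pics/c6.png',cv2.resize(p2[220:340,140:300,::-1],(640,480)))
```

```text
18.15 [ 0.48270907 -0.09654334  0.09700425] 0.07259695329204637 [0.86140146 0.97030004 0.96429027] (np.float64(90.42284901886126), array([-1.e-04,  1.e-04, -1.e+00]))
side [280. 254.] c [0.481  0.0464] size [0.042 0.057] ang 16.1 z [0.014 0.037 0.057] rgb [142. 133. 124.]
side [293. 287.] c [ 0.4855 -0.0997] size [0.046 0.064] ang 87.9 z [0.013 0.032 0.037] rgb [124. 101.  73.]
side [330. 292.] c [ 0.57   -0.1246] size [0.047 0.066] ang 11.9 z [0.011 0.015 0.018] rgb [209. 183. 138.]
[245. 253.] c [0.5516 0.2111] size [0.056 0.118] ang 5.0 h10/50/90 [0.033 0.043 0.046] rgb [101.  93.  82.]
[164. 257.] c [0.5381 0.3969] size [0.047 0.042] ang 3.3 h10/50/90 [0.02  0.023 0.026] rgb [158.  99.  42.]
[246. 298.] c [0.447  0.2052] size [0.046 0.131] ang 4.3 h10/50/90 [0.021 0.024 0.027] rgb [134.  92.  48.]
```

View pics/c6.png

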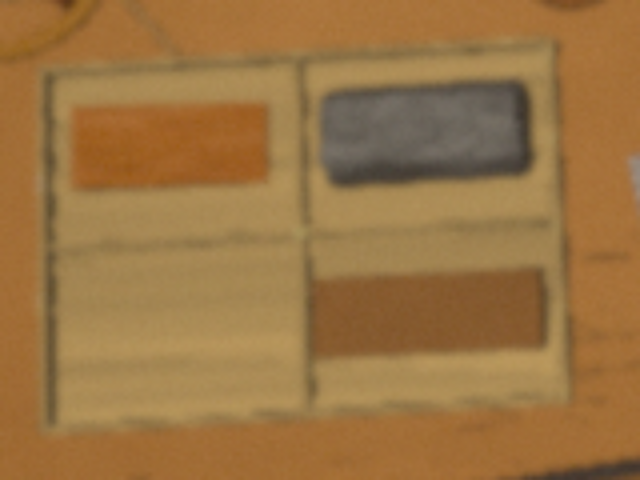

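Block, wedge and strop lie flat in their compartments, and near-left is empty. Taking the lime block.

Request:
{"api": "step_arm", "payload": {
  "series": [
    [0.7, 0.001, 0.002, -0.03, 0, 0, 0],
    [0.7, 0.001, 0.002, -0.06, 0, 0, 0],
    [0.7, 0.001, 0.002, -0.078, 0, 0, 0],
    [0.7, 0.001, 0.002, -0.085, 0, 0, 0],
    [0.7, 0.001, 0.002, -0.085, 0, 0, 0]
  ]
}}

```text
t: 18.67
eef_pos: [0.4832, -0.0926, 0.0114]
eef_rot: [-0.002, -0.001, 1.0, 0.0]
ft_force: [-0.5, -0.2, 0.7]
opening: 0.0728
```

Request:
{"api": "step_arm", "payload": {
  "series": [
    [-0.4, 0, 0, 0, 0, 0, 0],
    [-0.4, 0, 0, 0, 0, 0, 0],
    [-0.4, 0, 0, 0, 0, 0, 0],
    [-0.4, 0, 0, 0, 0, 0, 0],
    [-0.4, 0, 0, 0, 0, 0, 0]
  ]
}}

```text
t: 19.08
eef_pos: [0.4856, -0.0933, 0.0143]
eef_rot: [0.001, -0.001, 1.0, -0.0]
ft_force: [-0.7, 0.2, 6.6]
opening: 0.0373
```

Request:
{"api": "step_arm", "payload": {
  "series": [
    [-0.4, 0, 0, 0.02, 0, 0, 0],
    [-0.4, 0, 0, 0.05, 0, 0, 0],
    [-0.4, 0, 0, 0.08, 0, 0, 0],
    [-0.4, 0, 0, 0.11, 0, 0, 0],
    [-0.4, 0, 0, 0.14, 0, 0, 0]
  ]
}}

```text
t: 19.5
eef_pos: [0.4842, -0.0933, 0.155]
eef_rot: [0.001, -0.001, 1.0, -0.0]
ft_force: [1.1, -0.4, 0.1]
opening: 0.0367
```

Request:
{"api": "step_arm", "payload": {
  "series": [
    [-0.4, 0, 0.03, 0, 0, 0, -0.1],
    [-0.4, 0, 0.059, 0, 0, 0, -0.2],
    [-0.4, 0, 0.089, 0, 0, 0, -0.3],
    [-0.4, 0, 0.119, 0, 0, 0, -0.4],
    [-0.4, 0, 0.149, 0, 0, 0, -0.499]
  ]
}}

```text
t: 19.92
eef_pos: [0.4843, 0.0571, 0.1537]
eef_rot: [0.001, 0.249, 0.969, 0.0]
ft_force: [0.1, 0.8, 0.3]
opening: 0.0373
```

Request:
{"api": "step_arm", "payload": {
  "series": [
    [-0.4, 0, 0.03, 0, 0, 0, -0.1],
    [-0.4, 0, 0.059, 0, 0, 0, -0.2],
    [-0.4, 0, 0.089, 0, 0, 0, -0.3],
    [-0.4, 0, 0.119, 0, 0, 0, -0.4],
    [-0.4, 0, 0.149, 0, 0, 0, -0.499]
  ]
}}

```text
t: 20.33
eef_pos: [0.4842, 0.2063, 0.1536]
eef_rot: [0.0, 0.48, 0.877, 0.001]
ft_force: [0.8, 1.3, -0.2]
opening: 0.0368
```

Request:
{"api": "step_arm", "payload": {
  "series": [
    [-0.4, -0.01, 0.03, 0, 0, 0, -0.1],
    [-0.4, -0.02, 0.059, 0, 0, 0, -0.2],
    [-0.4, -0.03, 0.089, 0, 0, 0, -0.3],
    [-0.4, -0.04, 0.119, 0, 0, 0, -0.4],
    [-0.4, -0.05, 0.147, 0, 0, 0, -0.499]
  ]
}}

```text
t: 20.75
eef_pos: [0.4336, 0.3537, 0.1536]
eef_rot: [-0.0, 0.681, 0.732, 0.001]
ft_force: [0.9, 0.7, -0.8]
opening: 0.0369
```

Request:
{"api": "step_arm", "payload": {
  "series": [
    [-0.4, 0, 0, -0.03, 0, 0, 0],
    [-0.4, 0, 0, -0.06, 0, 0, 0],
    [-0.4, 0, 0, -0.08, 0, 0, 0],
    [-0.4, 0, 0, -0.095, 0, 0, 0],
    [-0.4, 0, 0, -0.095, 0, 0, 0]
  ]
}}

```text
t: 21.17
eef_pos: [0.4326, 0.3505, 0.0555]
eef_rot: [-0.0, 0.68, 0.734, -0.002]
ft_force: [-0.3, 0.2, -0.7]
opening: 0.0368
```

Run:
```python
from h import *
s=bot.state(); print(s['t'],s['eef_pos'],s['opening'],s['ft_force'],jaw())
p,d=snap('side','s7.png'); P=cloud('side',d); h=cv2.cvtColor(p,cv2.COLOR_RGB2HSV)
q=(P[...,2]>.03)&(P[...,2]<.11)&(np.abs(P[...,0]-.435)<.06)&(np.abs(P[...,1]-.352)<.06)&(p.max(2)>75)
print(q.sum(),P[q].min(0),P[q].max(0),P[q].mean(0))
```

```text
21.1667 [0.43256355 0.35054149 0.05548403] 0.03677781916933807 [-0.30700162  0.20774719 -0.65948181] (np.float64(4.378021189580751), array([-0.0034, -0.0033, -1.    ]))
287 [0.38419192 0.31124465 0.03960546] [0.46663334 0.38897713 0.10996552] [0.43322314 0.33398608 0.06805869]
```

Request:
{"api": "step_arm", "payload": {
  "series": [
    [-0.4, 0, 0, -0.015, 0, 0, 0],
    [-0.4, 0, 0, -0.027, 0, 0, 0],
    [-0.4, 0, 0, -0.034, 0, 0, 0],
    [-0.4, 0, 0, -0.038, 0, 0, 0],
    [-0.4, 0, 0, -0.04, 0, 0, 0]
  ]
}}

```text
t: 21.63
eef_pos: [0.4344, 0.3518, 0.0192]
eef_rot: [-0.0, 0.68, 0.733, -0.0]
ft_force: [-9.3, -6.6, 37.6]
opening: 0.0372
```

Request:
{"api": "step_arm", "payload": {
  "series": [
    [-0.1, 0, 0, 0, 0, 0, 0],
    [0.1, 0, 0, 0, 0, 0, 0],
    [0.25, 0, 0, 0, 0, 0, 0],
    [0.3, 0, 0, 0.003, 0, 0, 0],
    [0.3, 0, 0, 0.03, 0, 0, 0]
  ]
}}

```text
t: 22.05
eef_pos: [0.432, 0.3499, 0.0449]
eef_rot: [-0.0, 0.68, 0.734, -0.004]
ft_force: [-0.2, -0.6, 0.5]
opening: 0.0555
```

Request:
{"api": "step_arm", "payload": {
  "series": [
    [0.5, 0, 0, 0.03, 0, 0, 0],
    [0.7, 0, 0, 0.06, 0, 0, 0],
    [0.7, 0, 0, 0.09, 0, 0, 0],
    [0.7, 0, 0, 0.12, 0, 0, 0],
    [0.7, 0, 0, 0.15, 0, 0, 0]
  ]
}}

```text
t: 22.47
eef_pos: [0.4342, 0.3515, 0.1996]
eef_rot: [0.0, 0.68, 0.733, 0.0]
ft_force: [-0.3, 0.9, -0.0]
opening: 0.0732
```

Run:
```python
from h import *
s=bot.state(); print(s['t'],s['eef_pos'],s['opening'],s['ft_force'],jaw())
p,d=snap('top','top8.png'); top_objs(p,d,(.42,.72,-.45,.14))
P=cloud('top',d); 
for lo,n in ((.10,'bar'),):
    q=(P[...,2]>lo)&(P[...,2]<.14)&(P[...,0]>.6)&(P[...,0]<.75)&(abs(P[...,1]-.04)<.16)
    r=cv2.minAreaRect(P[q][:,:2].astype(np.float32)); print(n,q.sum(),r, np.percentile(P[q],[5,95],axis=0))
```

```text
22.4667 [0.43421123 0.35152592 0.19960419] 0.07317306043723228 [-0.25661448  0.88136757 -0.03238579] (np.float64(4.344458176539551), array([ 2.e-04,  1.e-04, -1.e+00]))
[324. 200.] c [0.6667 0.031 ] size [0.056 0.222] ang 7.4 h10/50/90 [0.009 0.119 0.127] rgb [115.  73.  35.]
[279. 275.] c [0.5075 0.1354] size [0.172 0.009] ang 4.7 h10/50/90 [0.013 0.016 0.019] rgb [155. 126.  78.]
[387. 250.] c [ 0.5692 -0.1198] size [0.045 0.061] ang 11.5 h10/50/90 [0.011 0.015 0.017] rgb [188. 153. 105.]
[483. 268.] c [ 0.5306 -0.3437] size [0.048 0.132] ang 77.1 h10/50/90 [0.015 0.018 0.022] rgb [132.  88.  45.]
[311. 275.] c [0.5026 0.0563] size [0.085 0.052] ang 15.4 h10/50/90 [0.043 0.052 0.061] rgb [146. 134. 119.]
bar 703 ((0.6819989085197449, 0.07935479283332825), (0.26379698514938354, 0.07788091152906418), 76.75080108642578) [[ 0.65991539 -0.04670356  0.11712703]
 [ 0.68529096  0.13334683  0.12941164]]
```

Run:
```python
from h import *
s=bot.state(); print(s['joints'].round(2))
p=cv2.imread('pics/top8.png')[:,:,::-1]; p2,d=snap('top'); P=cloud('top',d)
q=(P[...,2]>.118)&(P[...,2]<.132)&(P[...,0]>.62)&(P[...,0]<.72)&(P[...,1]>-.06)&(P[...,1]<.145)
pts=P[q][:,:2].astype(np.float32); vx,vy,x0,y0=cv2.fitLine(pts,cv2.DIST_HUBER,0,.01,.01).ravel()
print('bar dir',np.degrees(np.arctan2(vy,vx)),x0,y0); t=(pts-[x0,y0])@[vx,vy]; print(np.percentile(t,[1,99])); 
t1,t2=np.percentile(t,[1,99]); print('mid',np.array([x0,y0])+(t1+t2)/2*np.array([vx,vy]),'top z',np.median(P[q][:,2]))
ps,ds=snap('side'); P=cloud('side',ds)
q=(P[...,2]>.11)&(P[...,2]<.135)&(P[...,0]>.6)&(P[...,0]<.74)&(P[...,1]>-.07)&(P[...,1]<.15)
pts=P[q]; r=cv2.fitLine(pts[:,:2].astype(np.float32),cv2.DIST_HUBER,0,.01,.01).ravel(); print('side',r,np.percentile(pts,[1,50,99],axis=0))
```

```text
[-0.99  0.32  0.25  1.88 -0.09  0.95 -0.63]
bar dir -84.40718 0.6723998 0.043189906
[-0.09528161  0.09653165]
mid [0.67246073 0.04256786] top z 0.12511519482518285
side [ 0.10366162 -0.99461263  0.671437    0.0274276 ] [[ 0.65687581 -0.0608622   0.11080225]
 [ 0.67251171  0.01953743  0.1246164 ]
 [ 0.6888234   0.13222322  0.12962037]]
```

Request:
{"api": "step_arm", "payload": {
  "series": [
    [0.9, 0.005, -0.02, 0, 0, 0, -0.092],
    [0.9, 0.009, -0.04, 0, 0, 0, -0.184],
    [0.9, 0.014, -0.06, 0, 0, 0, -0.276],
    [0.9, 0.018, -0.08, 0, 0, 0, -0.368],
    [0.9, 0.023, -0.1, 0, 0, 0, -0.46]
  ],
  "squeeze": 35
}}

```text
t: 23.03
eef_pos: [0.4565, 0.2503, 0.1965]
eef_rot: [0.0, 0.83, 0.557, -0.001]
ft_force: [-0.2, -0.3, 0.3]
opening: 0.0815
```

Request:
{"api": "step_arm", "payload": {
  "series": [
    [0.9, 0.005, -0.02, 0, 0, 0, -0.092],
    [0.9, 0.009, -0.04, 0, 0, 0, -0.184],
    [0.9, 0.014, -0.06, 0, 0, 0, -0.276],
    [0.9, 0.018, -0.08, 0, 0, 0, -0.368],
    [0.9, 0.023, -0.1, 0, 0, 0, -0.46]
  ]
}}

```text
t: 23.45
eef_pos: [0.4795, 0.1504, 0.1966]
eef_rot: [0.0, 0.935, 0.353, -0.001]
ft_force: [0.4, -0.1, -0.7]
opening: 0.0813
```

Request:
{"api": "step_arm", "payload": {
  "series": [
    [0.9, 0.005, -0.02, -0.016, 0, 0, -0.092],
    [0.9, 0.009, -0.04, -0.032, 0, 0, -0.184],
    [0.9, 0.014, -0.06, -0.048, 0, 0, -0.276],
    [0.9, 0.018, -0.08, -0.064, 0, 0, -0.368],
    [0.9, 0.023, -0.096, -0.08, 0, 0, -0.46]
  ]
}}

```text
t: 23.87
eef_pos: [0.5023, 0.0539, 0.1161]
eef_rot: [0.001, 0.991, 0.13, -0.001]
ft_force: [-0.1, 1.1, 0.5]
opening: 0.081
```

Run:
```python
from h import *
s=bot.state(); print(s['t'],s['eef_pos'],s['opening'],s['ft_force'],jaw(),s['joints'].round(2))
p,d=snap('side'); side_objs(p,d,(.42,.58,-.05,.12)); 
p2,d2=snap('top'); top_objs(p2,d2,(.35,.62,.14,.45),.0195); top_objs(p2,d2,(.35,.62,-.45,-.08))
o=np.zeros((600,800,3),np.uint8); o[:300,:400]=cv2.resize(p2[220:340,140:300,::-1],(400,300)); o[300:,:]=cv2.resize(p[150:300,180:380,::-1],(800,600))[150:450]
cv2.imwrite('pics/c9.png',o)
```

```text
23.8667 [0.50230429 0.05385781 0.11613359] 0.08098274946097524 [-0.07191309  1.09273641  0.54015992] (np.float64(104.96668182230206), array([-0.0018, -0.0013, -1.    ])) [-0.7   0.4   0.58  2.09 -0.32  0.74 -1.22]
side [288. 252.] c [0.5037 0.0486] size [0.088 0.057] ang 12.4 z [0.014 0.041 0.059] rgb [108. 101.  94.]
[245. 253.] c [0.5517 0.2114] size [0.057 0.118] ang 5.2 h10/50/90 [0.033 0.043 0.046] rgb [100.  93.  82.]
[164. 256.] c [0.5385 0.3936] size [0.048 0.048] ang 3.5 h10/50/90 [0.02  0.023 0.027] rgb [159. 100.  43.]
[242. 298.] c [0.4464 0.2124] size [0.046 0.116] ang 4.1 h10/50/90 [0.021 0.024 0.027] rgb [134.  91.  49.]
[180. 302.] c [0.4347 0.3538] size [0.038 0.064] ang 4.4 h10/50/90 [0.036 0.04  0.043] rgb [176. 145. 100.]
[387. 250.] c [ 0.569  -0.1197] size [0.045 0.06 ] ang 11.2 h10/50/90 [0.012 0.014 0.018] rgb [183. 149. 103.]
[483. 268.] c [ 0.5306 -0.3435] size [0.048 0.132] ang 77.4 h10/50/90 [0.015 0.018 0.021] rgb [129.  86.  44.]
```

View pics/c9.png

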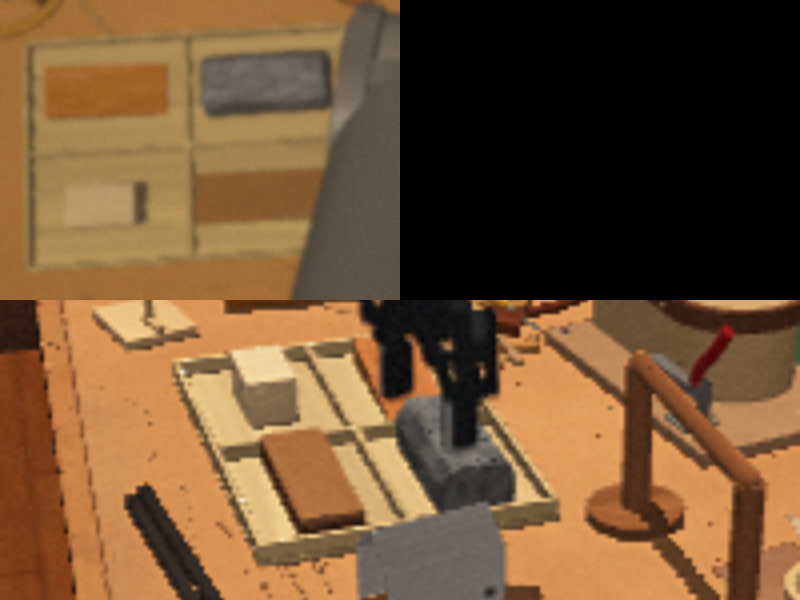

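The kit is complete: wedge, block, lime and strop are all flat in the tray. Now gripping the saddle.

Request:
{"api": "step_arm", "payload": {
  "series": [
    [0.9, 0, 0.002, -0.03, 0, 0, 0],
    [0.9, 0, 0.002, -0.06, 0, 0, 0],
    [0.9, 0, 0.002, -0.09, 0, 0, 0],
    [0.9, 0, 0.002, -0.103, 0, 0, 0],
    [0.9, 0, 0.002, -0.103, 0, 0, 0]
  ]
}}

```text
t: 24.38
eef_pos: [0.5007, 0.0584, 0.012]
eef_rot: [0.0, 0.991, 0.134, -0.003]
ft_force: [0.0, -0.4, -0.2]
opening: 0.0814
```

Request:
{"api": "step_arm", "payload": {
  "series": [
    [0, 0, 0, 0, 0, 0, 0],
    [0, 0, 0, 0, 0, 0, 0],
    [0, 0, 0, 0, 0, 0, 0],
    [0, 0, 0, 0, 0, 0, 0],
    [0, 0, 0, 0, 0, 0, 0]
  ]
}}

```text
t: 24.8
eef_pos: [0.5045, 0.0582, 0.0162]
eef_rot: [-0.0, 0.991, 0.133, 0.001]
ft_force: [-0.3, 0.2, 7.7]
opening: 0.0497
```

Request:
{"api": "step_arm", "payload": {
  "series": [
    [0, 0, 0, 0.02, 0, 0, 0],
    [0, 0, 0, 0.05, 0, 0, 0],
    [0, 0, 0, 0.08, 0, 0, 0],
    [0, 0, 0, 0.11, 0, 0, 0],
    [0, 0, 0, 0.14, 0, 0, 0]
  ]
}}

```text
t: 25.22
eef_pos: [0.5029, 0.0577, 0.1565]
eef_rot: [-0.0, 0.991, 0.133, 0.0]
ft_force: [-0.3, 1.1, -1.4]
opening: 0.0492
```

Request:
{"api": "step_arm", "payload": {
  "series": [
    [0, 0.003, -0.001, 0.006, 0, 0, 0.094],
    [0, 0.006, -0.002, 0.012, 0, 0, 0.188],
    [0, 0.009, -0.003, 0.018, 0, 0, 0.281],
    [0, 0.012, -0.004, 0.024, 0, 0, 0.375],
    [0, 0.015, -0.005, 0.03, 0, 0, 0.469]
  ]
}}

```text
t: 25.63
eef_pos: [0.5182, 0.0528, 0.1856]
eef_rot: [-0.0, 0.932, 0.362, 0.0]
ft_force: [0.8, -0.0, -1.9]
opening: 0.049
```

Request:
{"api": "step_arm", "payload": {
  "series": [
    [0, 0.014, -0.001, 0, 0, 0, 0.094],
    [0, 0.028, -0.002, 0, 0, 0, 0.188],
    [0, 0.042, -0.003, 0, 0, 0, 0.281],
    [0, 0.056, -0.004, 0, 0, 0, 0.375],
    [0, 0.07, -0.005, 0, 0, 0, 0.469]
  ]
}}

```text
t: 26.05
eef_pos: [0.5887, 0.0478, 0.1852]
eef_rot: [-0.0, 0.823, 0.569, 0.0]
ft_force: [-0.1, -0.0, -0.8]
opening: 0.0492
```

Request:
{"api": "step_arm", "payload": {
  "series": [
    [0, 0.017, -0.001, 0, 0, 0, 0.094],
    [0, 0.034, -0.002, 0, 0, 0, 0.188],
    [0, 0.05, -0.003, 0, 0, 0, 0.281],
    [0, 0.067, -0.004, 0, 0, 0, 0.375],
    [0, 0.084, -0.005, 0, 0, 0, 0.469]
  ]
}}

```text
t: 26.47
eef_pos: [0.6728, 0.0428, 0.1851]
eef_rot: [-0.0, 0.668, 0.744, -0.0]
ft_force: [0.2, 0.3, -1.1]
opening: 0.0498
```

Request:
{"api": "step_arm", "payload": {
  "series": [
    [0, 0, 0, 0, 0, 0, 0],
    [0, 0, 0, 0, 0, 0, 0],
    [0, 0, 0, 0, 0, 0, 0]
  ]
}}

```text
t: 26.72
eef_pos: [0.6715, 0.0428, 0.1847]
eef_rot: [-0.0, 0.67, 0.742, -0.0]
ft_force: [-0.4, -0.4, -1.6]
opening: 0.0492
```

Run:
```python
from h import *
s=bot.state(); print(s['t'],s['eef_pos'],s['opening'],s['ft_force'],jaw(),s['joints'].round(2))
p,d=snap('side'); side_objs(p,d,(.6,.75,-.07,.15),(.135,.24)); 
cv2.imwrite('pics/s10.png',cv2.resize(p[120:270,260:460,::-1],None,fx=4,fy=4,interpolation=2))
```

```text
26.7167 [0.67149911 0.04275503 0.18474808] 0.04917074517579563 [-0.44259043 -0.44556538 -1.60353739] (np.float64(5.804331517289238), array([-9.e-04, -0.e+00, -1.e+00])) [-0.37  0.53  0.31  1.62 -0.18  1.02  0.09]
side [354. 188.] c [0.6704 0.0354] size [0.092 0.097] ang 45.9 z [0.177 0.212 0.232] rgb [79. 72. 67.]
```

View pics/s10.png

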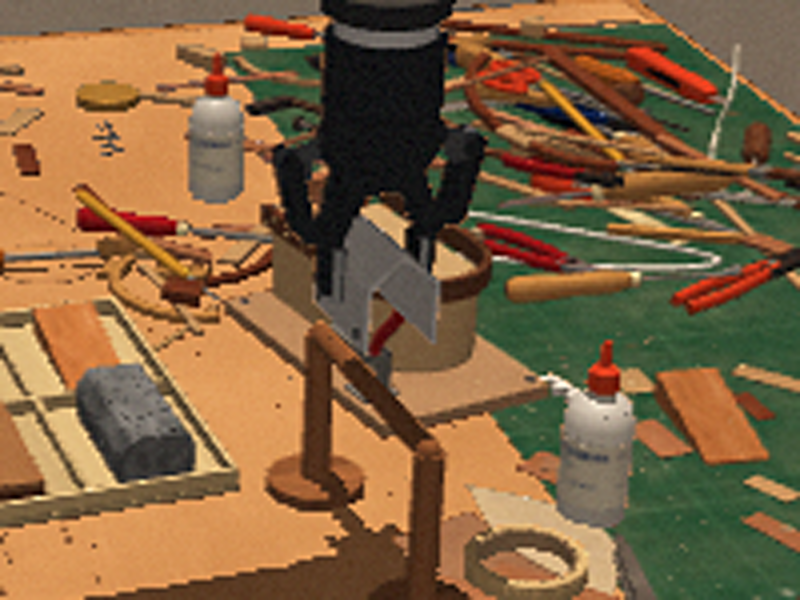

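The saddle is held square to the bar, with the bar (320,330)-(430,450) below it. I'll measure its tilt from the depth before lowering.

Run:
```python
from h import *
p,d=snap('side'); P=cloud('side',d); h=cv2.cvtColor(p,cv2.COLOR_RGB2HSV)
q=(P[...,2]>.15)&(P[...,2]<.25)&(abs(P[...,0]-.672)<.04)&(abs(P[...,1]-.043)<.06)&(p.min(2)>70)
q=cv2.erode(q.astype(np.uint8),np.ones((2,2)))>0
pts=P[q]; print(len(pts),pts.min(0),pts.max(0))
a=np.radians(5.7); u=(pts[:,0]-.672)*np.cos(a)+(pts[:,1]-.043)*np.sin(a); v=-(pts[:,0]-.672)*np.sin(a)+(pts[:,1]-.043)*np.cos(a)
for lo in np.arange(-.05,.05,.01):
    k=(v>=lo)&(v<lo+.01)
    if k.sum()>5: print('v %.3f n%d z %s u %s'%(lo+.005,k.sum(),np.percentile(pts[k,2],[2,50,98]).round(4),np.percentile(u[k],[2,50,98]).round(4)))
```

```text
427 [ 0.6414542  -0.01010569  0.17070697] [0.70172465 0.07703533 0.23225658]
v -0.045 n102 z [0.172  0.2056 0.2291] u [-0.0255 -0.0083  0.025 ]
v -0.035 n70 z [0.1737 0.2036 0.2307] u [-0.026  -0.0059  0.0233]
v -0.025 n79 z [0.1746 0.203  0.2311] u [-0.0257 -0.0121  0.023 ]
v -0.015 n63 z [0.1726 0.2032 0.2304] u [-0.0286 -0.0043  0.0228]
v -0.005 n47 z [0.1727 0.1963 0.2322] u [-0.0266 -0.0045  0.0224]
v 0.005 n34 z [0.1733 0.1952 0.2294] u [-0.0253  0.0189  0.0239]
v 0.015 n21 z [0.1713 0.1847 0.2314] u [-0.025  -0.0008  0.0214]
v 0.025 n6 z [0.1738 0.1773 0.1857] u [0.0206 0.0212 0.022 ]
```

Request:
{"api": "step_arm", "payload": {
  "series": [
    [0, 0, 0.002, -0.02, 0, 0, 0],
    [0, 0, 0.004, -0.04, 0, 0, 0],
    [0, 0, 0.004, -0.06, 0, 0, 0],
    [0, 0, 0.004, -0.075, 0, 0, 0],
    [0, 0, 0.004, -0.085, 0, 0, 0]
  ]
}}

```text
t: 27.23
eef_pos: [0.6708, 0.0471, 0.0981]
eef_rot: [-0.001, 0.67, 0.743, -0.001]
ft_force: [0.8, -0.9, -1.7]
opening: 0.0492
```

Request:
{"api": "step_arm", "payload": {
  "series": [
    [0, 0, 0, -0.004, 0, 0, 0],
    [0, 0, 0, -0.007, 0, 0, 0],
    [0, 0, 0, -0.009, 0, 0, 0],
    [0, 0, 0, -0.011, 0, 0, 0],
    [0, 0, 0, -0.011, 0, 0, 0]
  ]
}}

```text
t: 27.65
eef_pos: [0.6727, 0.0468, 0.0893]
eef_rot: [0.0, 0.67, 0.743, 0.0]
ft_force: [-0.1, -0.7, -0.8]
opening: 0.0497
```

Request:
{"api": "step_arm", "payload": {
  "series": [
    [0, 0, 0, -0.001, 0, 0, 0],
    [0, 0, 0, -0.002, 0, 0, 0],
    [0, 0, 0, -0.003, 0, 0, 0],
    [0, 0, 0, -0.003, 0, 0, 0]
  ]
}}

```text
t: 27.98
eef_pos: [0.6732, 0.0468, 0.0881]
eef_rot: [0.0, 0.67, 0.742, 0.001]
ft_force: [-3.4, 0.0, 10.3]
opening: 0.0491
```

Contact with the bar at 10 N. Releasing and lifting clear.

Request:
{"api": "step_arm", "payload": {
  "series": [
    [0.2, 0, 0, 0.001, 0, 0, 0],
    [0.4, 0, 0, 0.001, 0, 0, 0],
    [0.6, 0, 0, 0.001, 0, 0, 0],
    [0.7, 0, 0, 0.001, 0, 0, 0],
    [0.7, 0, 0, 0.001, 0, 0, 0]
  ]
}}

```text
t: 28.4
eef_pos: [0.6723, 0.0468, 0.0866]
eef_rot: [-0.0, 0.67, 0.743, -0.0]
ft_force: [0.0, 0.0, 0.9]
opening: 0.0725
```

Request:
{"api": "step_arm", "payload": {
  "series": [
    [0.7, 0, 0, 0.02, 0, 0, 0],
    [0.7, 0, 0, 0.04, 0, 0, 0],
    [0.7, 0, 0, 0.07, 0, 0, 0],
    [0.7, 0, 0, 0.1, 0, 0, 0],
    [0.7, 0, 0, 0.14, 0, 0, 0]
  ]
}}

```text
t: 28.82
eef_pos: [0.6709, 0.0467, 0.2259]
eef_rot: [-0.001, 0.67, 0.743, -0.002]
ft_force: [1.1, 0.5, 0.4]
opening: 0.0728
```

Request:
{"api": "step_arm", "payload": {
  "series": [
    [0.7, -0.02, -0.035, 0, 0, 0, 0],
    [0.7, -0.04, -0.07, 0, 0, 0, 0],
    [0.7, -0.06, -0.105, 0, 0, 0, 0],
    [0.7, -0.08, -0.14, 0, 0, 0, 0],
    [0.7, -0.1, -0.17, 0, 0, 0, 0]
  ]
}}

```text
t: 29.23
eef_pos: [0.571, -0.1258, 0.2269]
eef_rot: [0.0, 0.67, 0.742, -0.0]
ft_force: [0.6, -1.4, 0.5]
opening: 0.0732
```

Run:
```python
from h import *
s=bot.state(); print(s['t'],s['eef_pos'],s['opening'],s['ft_force'])
p,d=snap('side'); side_objs(p,d,(.6,.75,-.07,.15),(.06,.2)); 
p2,d2=snap('top'); top_objs(p2,d2,(.35,.62,.14,.45),.0195); top_objs(p2,d2,(.62,.74,-.1,.16),.12);top_objs(p2,d2,(.4,.72,-.45,-.08))
o=np.zeros((600,800,3),np.uint8); o[:,:500]=cv2.resize(p[140:320,230:380,::-1],(500,600)); o[:225,500:]=cv2.resize(p2[220:340,140:300,::-1],(300,225)); o[225:450,500:]=cv2.resize(p2[150:270,250:410,::-1],(300,225))
cv2.imwrite('pics/c11.png',o)
```

```text
29.2333 [ 0.57095924 -0.12576797  0.22691868] 0.07322124805175738 [ 0.55556781 -1.42504819  0.53389802]
side [352. 225.] c [0.6742 0.0347] size [0.054 0.2  ] ang 6.6 z [0.077 0.115 0.129] rgb [131. 108.  92.]
[245. 253.] c [0.5515 0.2112] size [0.056 0.117] ang 5.3 h10/50/90 [0.034 0.042 0.046] rgb [102.  94.  82.]
[165. 257.] c [0.5386 0.3949] size [0.048 0.046] ang 4.5 h10/50/90 [0.02  0.023 0.027] rgb [159. 100.  42.]
[246. 298.] c [0.4469 0.2053] size [0.046 0.13 ] ang 4.2 h10/50/90 [0.021 0.024 0.026] rgb [135.  92.  48.]
[180. 302.] c [0.4347 0.3535] size [0.038 0.063] ang 4.6 h10/50/90 [0.036 0.039 0.042] rgb [177. 146. 100.]
[318. 194.] c [0.6742 0.0426] size [0.038 0.197] ang 6.0 h10/50/90 [0.122 0.126 0.132] rgb [133. 111.  90.]
[387. 250.] c [ 0.5692 -0.12  ] size [0.045 0.061] ang 11.6 h10/50/90 [0.011 0.015 0.018] rgb [152. 124.  86.]
[486. 267.] c [ 0.5294 -0.3471] size [0.041 0.133] ang 78.3 h10/50/90 [0.016 0.019 0.021] rgb [130.  88.  46.]
```

View pics/c11.png

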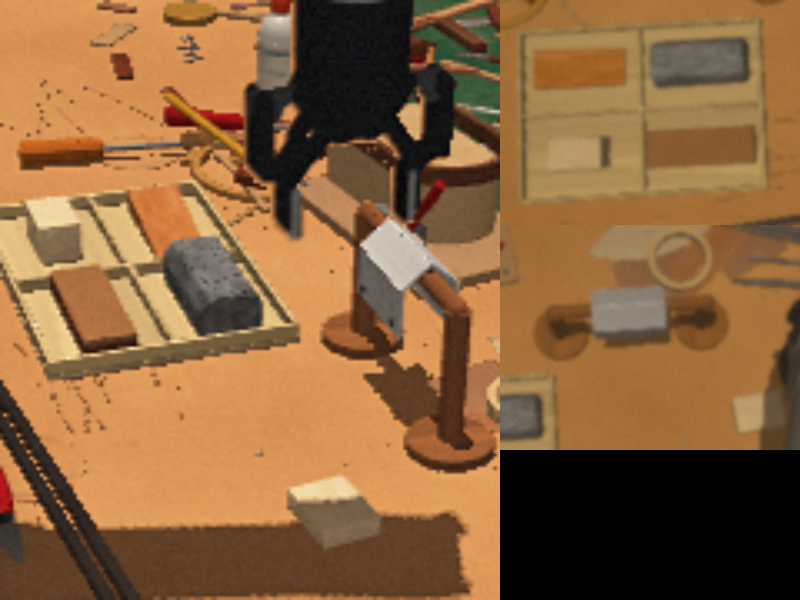

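The saddle sits astride the bar near its middle, the tray holds the four kit pieces, and the slab is flat on the table. The gripper is clear, so I'm handing in.

```bash
python3 -c "
from plant import bot
print(bot.close_job())"
```

```text
the job is handed in; nothing more can be done
None
```

The kit is made up in the tray and the saddle hangs on the rail. I handed the job in at about 29 s, and the interface reports no verdict.

- **Kit:** The tray held only the strop and the slab. I laid the slab flat on the table, well clear of the tray, then fetched the sanding block, wedge and thick lime block into their own compartments. The spare strop stayed on the table, far from the tray.
- **Saddle:** I hung it last, with its ridge along the bar.
- **Last checks:** Top and side views showed one strop, block, wedge and lime block, each flat in a compartment, and the slab flat on the table. The saddle sat upright near the middle of the bar, and the gripper was clear of everything.
- **Force on placing:** Readings rose briefly to about 34–38 N as the sanding block and the lime block touched the tray floor. This was the held piece bottoming out, and it was far below the 120 N wrist limit.
- **Not noticed:** I saw no piece knocked aside and no grip slip during the run.

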